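Set out the entryway cabinet's oak shelf

TASK

Set out the oak shelf board with the things from the felt mat: stand the jar centred on the round cork mat and put its lid on, set the coin tin midway between the cork mat and the clock and in line with them, put the padlock lying centred on top of the coin tin, and lay the flashlight on the shelf straight in front of the tin (the side away from the shelf's raised back rail), parallel to the rail with about 3 cm between it and the tin. Keep the jar and its lid from tipping over, and leave the shoe polish tin and the door wedge where they are.

Things in the scene. Friction and masses are not known exactly. Their poses are not given: they have to be found in the camera images.
- shelf: Fixed oak shelf board, 200 (x) x 320 (y) x 12 mm thick, lying flat on the table. Origin: centre of its underside, so its upper face is 12 mm above the origin. A raised back rail, 10 mm thick and 20 mm high above the board, runs along y on its +x edge; its front is the -x edge. Lies left or right of the robot's midline, turned up to 0.2 rad.
- cork_mat: Fixed round cork mat, 84 mm across, 4 mm thick, on the shelf near one end (left or right). Origin: centre of its underside (12 mm above the table); its upper face is 4 mm above that. Its centre is 20 mm behind (+x of) the shelf's centre line, and 200 mm from the clock's centre along the shelf's y.
- clock: Fixed small white desk clock, 30 (x) x 54 (y) x 56 mm high, with a round face to -x, standing on the shelf near the other end. Origin: centre of its underside (12 mm above the table). Its axes are parallel to the shelf's.
- jar_c (a point): White ceramic jar without its lid, loose, upright: 62 mm across (50 mm at its foot), 60 mm high, 52 mm wide mouth, about 180 g. Point: its centre, 30 mm above its underside; z up its axis. Starts on the grey felt mat (fixed, 3 mm thick, 310 x 330 mm), as do all loose things, in shuffled places about 100 mm apart.
- lid_c (a point): The jar's white ceramic lid, loose, right way up: 33 mm high overall; from below: an 8 mm deep tapered plug (36 to 44 mm across), a 62 mm disc 7 mm thick, and a round knob 20 mm across standing 18 mm above the disc. Point: on its axis, 16.5 mm above the plug's underside (knob top 16.5 mm above the point, disc's upper face 1.5 mm below it). On the jar, this point is 38.5 mm above the jar's centre. About 70 g.
- coin_tin_c (a point): Stainless steel coin tin, closed, loose: a plain disc-like cylinder 58 mm across, 30 mm high, flat top with a dark coin slot. Point: its centre, 15 mm above its underside. About 150 g.
- padlock_c (a point): Brass padlock lying flat, loose: body 32 (x) x 38 (y) x 18 mm high, with a steel shackle that reaches 24 mm beyond the body's +x face. Point: centre of the body (without shackle), 9 mm above its underside. About 130 g, weight close to the point.
- flashlight_c (a point): Black plastic mini flashlight lying on its side, loose: 90 mm long along its x, head (+x end, 24 mm long) and tail cap (12 mm long) 28 mm square with rounded edges, barrel between them round, 24 mm across. Point: centre of its length on its axis, 14 mm above the surface it lies on. About 70 g.
- polish_tin_c (a point): Bystander, to be left alone: flat black shoe polish tin, loose, 64 mm across, 19 mm high, with a small key tab on its side. Point: its centre, 9.5 mm above its underside.
- wedge_c (a point): Bystander, to be left alone: dark wooden door wedge with a ribbed slope, loose, 70 (x) x 34 (y) mm, rising from 6 to 24 mm high towards +x. Point: centre, 12 mm above its underside.
Things that resemble listed ones, but are neither listed nor needed, are in the scene too. Leave any pink or turquoise look-alike of the part that bears coin_tin_c alone.

How it is judged:
By the outcome, as a careful person would: the job done as asked, in the order asked, and still so for the second after the job is handed in, with the robot touching nothing.
It also fails if it takes over 144 s, if anything falls off the work surface, if the arm or the gripper's body presses on something with over 40 N, if the wrist force passes 120 N, or if a joint passes its speed limit or range.

ROBOT

A 7-joint arm with a two-finger parallel gripper is mounted at the origin on the work surface. World frame = base frame: x ahead of the robot, y to its left, z up, the work surface at z = 0. Lengths are in m, angles in rad, forces in N, time in s.
With the tool pointing down it reaches from about 0.425 to 0.925 m from the base axis. Payload 6.8 kg.
Tool frame: the origin (TCP) lies at the very end of the fingers, on their centre line; the grasp point (between the pads) lies 19 mm behind it; y points along the fingers, z is the direction in which the jaws open and shut, and the axes are right-handed (so a half turn about y gives the same grasp; the last joint's range is limited). The gripper opens to 85 mm and grips with 20 to 120 N. Pads are 22 mm wide; open, the fingers measure 114 mm over their backs; the gripper's body (76 mm by 85 mm) begins 54 mm behind the grasp point. The pads swing forward as they close: fully open they stand 13 mm farther back than shut.
Start: joints at [1.011, 0.477, 0.022, 1.555, -0.011, 1.109, -0.083], TCP at [0.295, -0.607, 0.231] pointing down, gripper open.
Joint ranges: [-2.96, 2.96], [-0.34, 2.1], [-1.41, 1.46], [0.24, 2.44], [-1.37, 4.51], [0.17, 1.92], [-2.96, 2.96]. Speed limits (rad/s): [2.39, 2.39, 3.14, 3.14, 3.14, 3.14, 3.14].

INTERFACE

Orientations are given as a rotation vector (axis times angle).
In Python, from bench import r gives the robot as it stands.
- The arm moves only by the tool drive_tool, never from a script. Its argument "series" is a list of rows, each a list of 7 numbers: the shift along the tool's x, y, z in mm, then the turn, a rotation vector about the tool's x, y, z in degrees, then the finger opening in mm, from 0 to 85.4. In form: [[tx, ty, tz, wx, wy, wz, grip], ...]. A call has 1 to 5 rows; each row is the pose to reach, as a shift and turn from the pose measured when the call began, along the tool's axes at that moment; what a row does not reach only later rows make up. A row lasts 1/10 s, in which the tool goes at most 50 mm and 8.59 degrees, less where a joint would pass 70% of its speed; a pose out of reach is approached as far as the arm can. A call with a gripper value outside its range is refused whole. The fingers move at their own pace and stop on an object; "squeeze" is the grip in N (left out, the last holds). Time passes only in rows, so rows that repeat a pose let the fingers close. It gives the time, the measured TCP pose, the force and the opening at its end, in the units of the state.
- r.get_obs(): the state, without advancing time (a new reading comes with each control period).
- r.grab_frame(name): name is "scene" or "top" or "wrist"; returns a dict with "frame" (400x640x3 uint8, blue, green, red), "intrinsics" (3x3 intrinsics, pixels), "distortion" ([k1, k2, p1, p2, k3] as OpenCV has them; the pictures are not rectified), "rvec" (rotation vector, rad) and "tvec" (3), from world to camera coordinates, as OpenCV has them. Camera axes: x right, y down, z forward; pixel columns grow to the right and rows downward; lengths in m; the calibration is good to about 2 mm. A picture is of the moment at which its call begins. There is no depth.
- r.hand_in(): hands the job in, once; it reports no verdict.
The state is a dict: "clock": time; "joints": joint angles; "qvel": joint speeds; "tau": joint torques, N m; "tcp_pos": TCP position; "orientation": TCP orientation; "contact_force": force on the tool from outside, world axes, zero at the start; "moment": the same for the moment, N m; "grip_width": finger opening in m.
Only numpy, scipy, OpenCV 4.12 (cv2) and the standard library are available. Lean on these libraries where they do the work, as an engineer would, in place of code of your own. Each camera call takes 0.05 s, during which the arm holds its last target.

## Working session

There is one attempt and no reset: what is moved stays moved. The work goes in short steps, Python scripts to look and compute and a tool call to move; the robot and the scene stay as the last step left them, time stands still between calls to the robot, and variables do not carry over. Pictures are saved under pics/ and viewed, and the job is handed in when it is done.

Besides the shell and the picture viewer there is one more tool, called after "Emit:" as name(argument=value, ...) on one line, values as JSON. drive_tool: Moves the arm, as the interface text tells. Its arguments: {"type":"object","properties":{"series":{"type":"array","items":{"type":"array","items":{"type":"number"}}},"squeeze":{"type":"number"}},"required":["series"]}

```bash
ls; mkdir -p pics; python3 - <<'E'
from bench import r
import cv2,numpy as np
o=r.get_obs()
for k,v in o.items(): print(k,np.round(v,4))
for n in ("scene","top","wrist"):
    f=r.grab_frame(n); cv2.imwrite(f"pics/{n}0.png",f["frame"])
    print(n,f["intrinsics"],f["distortion"],f["rvec"],f["tvec"])
E
```

```text
pics
clock 0.0
joints [ 1.0109  0.4778  0.0223  1.5564 -0.0115  1.1093 -0.0831]
qvel [ 0.0018 -0.0015  0.0001 -0.0005  0.001  -0.0008  0.0003]
tau [ 1.10000e-03 -5.96448e+01  1.60850e+00 -2.81197e+01  1.25000e-02
  9.40000e-03 -0.00000e+00]
tcp_pos [ 0.2945 -0.6067  0.2303]
orientation [-0.4535  1.9726 -1.969 ]
contact_force [-0.866   0.3228 -0.3504]
moment [-0.0045  0.0138  0.0061]
grip_width 0.0853
scene [[378.55307662   0.         315.07118511]
 [  0.         378.55307662 193.21390058]
 [  0.           0.           1.        ]] [0.03060193 0.         0.         0.         0.        ] [ 2.37802692  1.16726341 -0.33108672] [-0.2952822  -0.44794731  1.4123239 ]
top [[369.69491149   0.         325.26265569]
 [  0.         369.69491149 201.83138429]
 [  0.           0.           1.        ]] [0.01244639 0.         0.         0.         0.        ] [ 2.1379422  -2.15546587  0.13749313] [-0.09187514  0.61598802  0.90190249]
wrist [[278.32573992   0.         320.93829111]
 [  0.         278.32573992 198.32160119]
 [  0.           0.           1.        ]] [0.00163449 0.         0.         0.         0.        ] [-2.45987717  1.53960767  0.21455096] [-0.67272352 -0.03583391  0.37920509]
```

View pics/scene0.png

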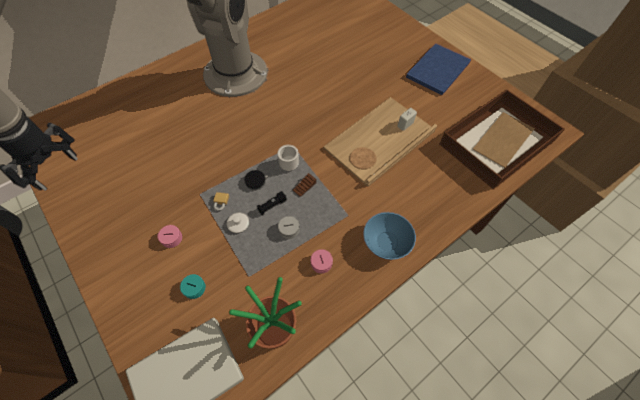

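View pics/top0.png

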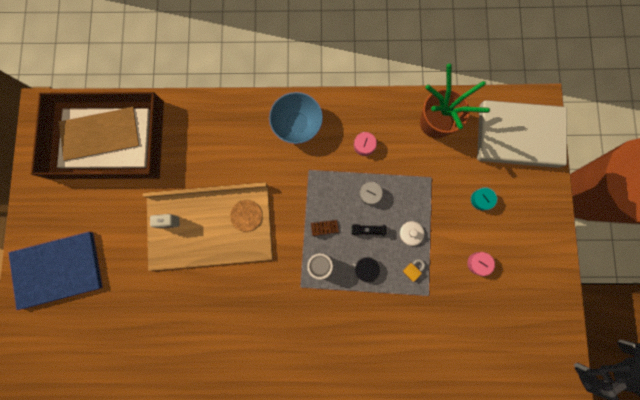

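View pics/wrist0.png

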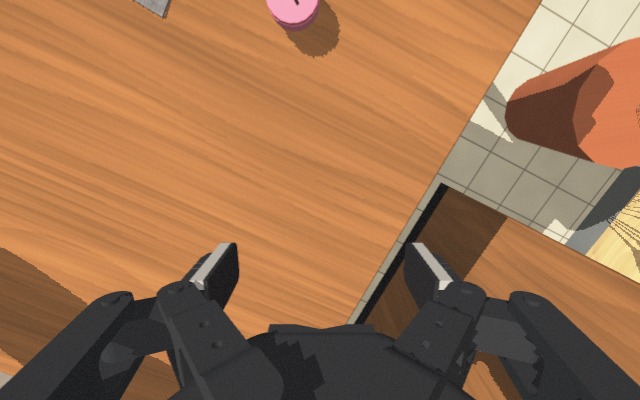

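```bash
cat > h.py <<'E'
from bench import r
import cv2,numpy as np
from scipy.spatial.transform import Rotation as R
def grab(n,save=None):
    f=r.grab_frame(n)
    if save: cv2.imwrite(f"pics/{save}.png",f["frame"])
    f["K"]=np.array(f["intrinsics"]);f["D"]=np.array(f["distortion"]);f["Rm"]=cv2.Rodrigues(np.array(f["rvec"],float))[0];f["t"]=np.array(f["tvec"],float).ravel()
    return f
def ray(f,uv):
    p=cv2.undistortPoints(np.array(uv,float).reshape(-1,1,2),f["K"],f["D"]).reshape(-1,2)
    d=np.c_[p,np.ones(len(p))]@f["Rm"]; c=-f["Rm"].T@f["t"]
    return c,d
def cast(f,uv,z):
    c,d=ray(f,uv); s=(z-c[2])/d[:,2]
    return c+d*s[:,None]
def proj(f,P):
    return cv2.projectPoints(np.array(P,float).reshape(-1,1,3),np.array(f["rvec"],float),f["t"],f["K"],f["D"])[0].reshape(-1,2)
def tool():
    o=r.get_obs(); return np.array(o["tcp_pos"]),R.from_rotvec(o["orientation"])
# orientation goal: y down, z (jaw axis) along horizontal heading a (world), x=y cross z
def goalR(a):
    z=np.array([np.cos(a),np.sin(a),0]);y=np.array([0,0,-1.]);x=np.cross(y,z)
    return R.from_matrix(np.c_[x,y,z])
def plan(p,a=None):
    """print shift (mm) and turn(deg) in tool axes to reach TCP p with jaw axis heading a (best of a, a+pi)"""
    p0,R0=tool(); sh=R0.inv().apply(np.array(p)-p0)*1000
    out=[]
    for aa in ([a,a+np.pi] if a is not None else []):
        rv=(R0.inv()*goalR(aa)).as_rotvec(degrees=True); out.append(rv)
    out.sort(key=np.linalg.norm)
    print("shift",np.round(sh,1),"turn",[np.round(x,1).tolist() for x in out],"tcp",np.round(p0*1000,1),"jaw",np.round(np.degrees(np.arctan2(*R0.as_matrix()[1::-1,2])),1), "ydir",np.round(R0.as_matrix()[:,1],3))
def st():
    o=r.get_obs(); print("t",round(o["clock"],2),"tcp",np.round(np.array(o["tcp_pos"])*1000,1),"w",round(o["grip_width"]*1000,1),"F",np.round(o["contact_force"],1),"j",np.round(o["joints"],2))
E
python3 - <<'E'
from h import *
f=grab("top"); im=f["frame"]
c=cv2.resize(im[165:300,290:440],None,fx=5,fy=5,interpolation=cv2.INTER_CUBIC);cv2.imwrite("pics/topmat.png",c)
c=cv2.resize(im[170:280,135:285],None,fx=5,fy=5,interpolation=cv2.INTER_CUBIC);cv2.imwrite("pics/topshelf.png",c)
for n,uv,z in [("jar",(319.5,266),.063),("tin",(371,192),.033),("flash",(369,230),.02),("lid",(412,233),.028),("pad",(412,272),.021),("polish",(367,270),.022),("wedge",(325,228),.02),("cork",(246,215),.016),("clock",(161,221),.068),("p1",(366,143),.03)]:
    P=cast(f,[uv],z)[0]; print(n,np.round(P*1000),round(np.hypot(P[0],P[1]),3))
p,R0=tool();print(R0.as_matrix().round(2))
w=grab("wrist");cc=-w["Rm"].T@w["t"];print("cam in tool",R0.inv().apply(cc-p),(R0.inv().as_matrix()@w["Rm"].T).round(3))
c=cc=-f["Rm"].T@f["t"];print("top cam",c)
E
```

```text
jar [455. -82.  63.] 0.462
tin [ 641. -215.   33.] 0.676
flash [ 544. -209.   20.] 0.583
lid [ 535. -318.   28.] 0.622
pad [ 437. -315.   21.] 0.539
polish [ 442. -201.   22.] 0.486
wedge [550. -96.  20.] 0.558
cork [586. 111.  16.] 0.596
clock [567. 308.  68.] 0.646
p1 [ 773. -205.   30.] 0.799
[[-0.9  -0.    0.44]
 [-0.44  0.   -0.9 ]
 [ 0.   -1.   -0.  ]]
cam in tool [-0.06849657 -0.14332023 -0.00142844] [[-0.     0.963  0.271]
 [-0.    -0.271  0.963]
 [ 1.     0.     0.   ]]
top cam [ 0.48679635 -0.10446178  0.97643609]
```

View pics/topmat.png

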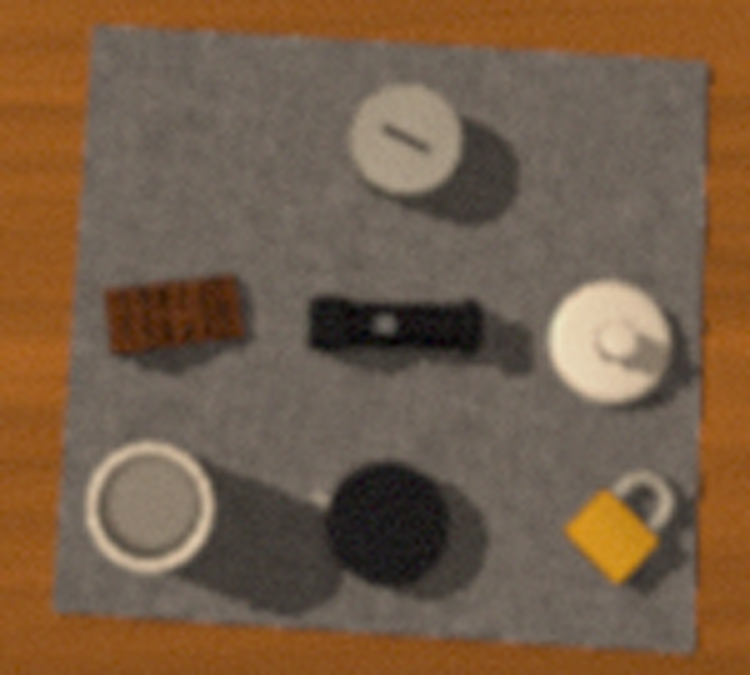

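View pics/topshelf.png

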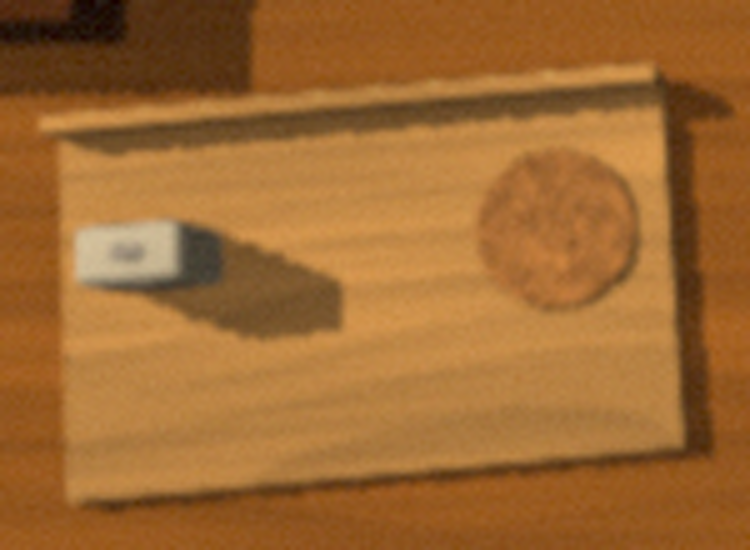

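```bash
python3 - <<'E'
from h import *
plan([.54,-.2,.30],np.radians(-90))
E
```

```text
shift [-398.5  -69.  -259.1] turn [[0.0, 25.9, 0.0], [0.0, -154.1, -0.1]] tcp [ 294.6 -607.   230.8] jaw -64.1 ydir [-0.     0.001 -1.   ]
```

Emit:
drive_tool(series=[[-40, -7, -26, 0, 3, 0, 85], [-80, -14, -52, 0, 6, 0, 85], [-120, -21, -78, 0, 9, 0, 85], [-160, -28, -104, 0, 12, 0, 85], [-200, -35, -130, 0, 15, 0, 85]])

```text
clock: 0.75
tcp_pos: [0.4185, -0.401, 0.2663]
orientation: [-0.2, 2.124, -2.122]
contact_force: [1.8, 0.1, -0.7]
grip_width: 0.0847
```

```bash
python3 - <<'E'
from h import *
st();plan([.54,-.2,.30],np.radians(-90))
E
```

```text
t 0.75 tcp [ 418.5 -401.   266.3] w 84.7 F [ 1.8  0.1 -0.7] j [ 0.66  0.29 -0.01  1.75  0.    1.1  -0.73]
shift [-156.9  -33.6 -174.8] turn [[0.0, 10.8, 0.0], [0.0, -169.2, -0.1]] tcp [ 418.5 -401.   266.3] jaw -79.2 ydir [-0.     0.001 -1.   ]
```

Emit:
drive_tool(series=[[-31, -7, -35, 0, 2, 0, 85], [-63, -14, -70, 0, 4, 0, 85], [-95, -20, -105, 0, 7, 0, 85], [-126, -27, -140, 0, 9, 0, 85], [-157, -34, -175, 0, 10.8, 0, 85]])

```text
clock: 1.25
tcp_pos: [0.5406, -0.1981, 0.3008]
orientation: [-0.002, -2.221, 2.22]
contact_force: [-0.0, -0.5, 0.1]
grip_width: 0.0853
```

Emit:
drive_tool(series=[[0, 0, 0, 0, 0, 0, 85]])

```text
clock: 1.35
tcp_pos: [0.5446, -0.1901, 0.3018]
orientation: [-0.005, 2.22, -2.212]
contact_force: [0.4, -0.4, 0.3]
grip_width: 0.085
```

```bash
python3 - <<'E'
from h import *
st(); w=grab("wrist","w1"); plan([.54,-.2,.30],np.radians(-90))
for n,P in [("jar",(.455,-.082,.063)),("tin",(.641,-.215,.033)),("pad",(.437,-.315,.021)),("lid",(.535,-.318,.028))]: print(n,proj(w,P))
E
```

```text
t 1.35 tcp [ 544.6 -190.1  301.8] w 85.0 F [ 0.4 -0.4  0.3] j [ 0.32  0.26 -0.11  1.71  0.03  1.18 -1.36]
shift [2.8 1.2 6.4] turn [[0.1, 0.3, -0.1], [-0.1, -179.7, -0.2]] tcp [ 542.7 -193.6  301.2] jaw -89.7 ydir [ 0.001  0.002 -1.   ]
jar [[248.46241592 230.84019479]]
tin [[340.80239669  99.62119055]]
pad [[397.99237536 232.63194253]]
lid [[406.51512829 174.3643809 ]]
```

View pics/w1.png

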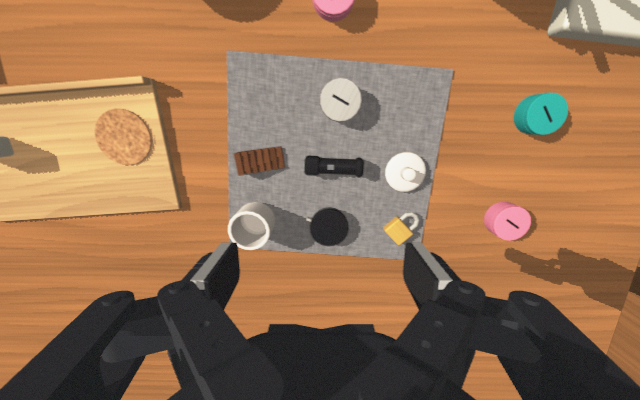

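```bash
cat >> h.py <<'E'
def mask_white(im,vmin=150,smax=60):
    h=cv2.cvtColor(im,cv2.COLOR_BGR2HSV); return ((h[...,2]>=vmin)&(h[...,1]<=smax)).astype(np.uint8)*255
def blob(m,uv,rad=60):
    """contour of mask component nearest uv"""
    cs,_=cv2.findContours(m,cv2.RETR_EXTERNAL,cv2.CHAIN_APPROX_NONE)
    cs=[c for c in cs if cv2.contourArea(c)>30]
    return min(cs,key=lambda c:abs(cv2.pointPolygonTest(c,tuple(map(float,uv)),True)) if cv2.pointPolygonTest(c,tuple(map(float,uv)),True)<0 else 0)
def circ(f,c,z):
    """cast contour points to plane z, min enclosing circle & bbox"""
    P=cast(f,c.reshape(-1,2),z)[:,:2].astype(np.float32)*1000
    (a,b),rr=cv2.minEnclosingCircle(P); e=cv2.fitEllipse(P); 
    return np.round([a,b,2*rr],1),np.round(e[0],1),np.round(e[1],1)
E
python3 - <<'E'
from h import *
w=grab("wrist"); t=grab("top")
for f,j,l,ti in ((w,(235,226),(405,165),(350,100)),(t,(309,266),(410,228),(365,190))):
    im=f["frame"]; print("--")
    hsv=cv2.cvtColor(im,cv2.COLOR_BGR2HSV)
    for uv in (j,l,ti): print(uv,hsv[uv[1],uv[0]])
    for n,uv,z,v,s in (("jar",j,.063,180,50),("lid",l,.018,190,60),("tin",ti,.033,150,45)):
        m=mask_white(im,v,s); c=blob(m,uv); print(n,cv2.contourArea(c),circ(f,c,z))
E
python3 - <<'E'
from h import *
w=grab("wrist");im=w["frame"];cv2.imwrite("pics/w1jar.png",cv2.resize(im[60:270,200:440],None,fx=3,fy=2.8,interpolation=cv2.INTER_CUBIC)[:600])
E
```

```text
--
(235, 226) [ 16  32 118]
(405, 165) [ 17  37 209]
(350, 100) [ 19  28 216]
jar 681.5 (array([462.8, -84.3,  75.7]), array([459.3, -81.7]), array([55., 68.]))
lid 1097.5 (array([ 537.3, -317.6,   62.2]), array([ 538.2, -315.9]), array([56.4, 62.1]))
tin 31448.5 (array([ 553.4, -204. ,  410.7]), array([ 560.7, -203.1]), array([310.8, 334.4]))
--
(309, 266) [ 16  66 143]
(410, 228) [ 15  75 147]
(365, 190) [ 16  55 157]Traceback (most recent call last):
  File "<stdin>", line 8, in <module>
  File "h.py", line 40, in blob
    return min(cs,key=lambda c:abs(cv2.pointPolygonTest(c,tuple(map(float,uv)),True)) if cv2.pointPolygonTest(c,tuple(map(float,uv)),True)<0 else 0)
ValueError: min() iterable argument is empty
```

View pics/w1jar.png

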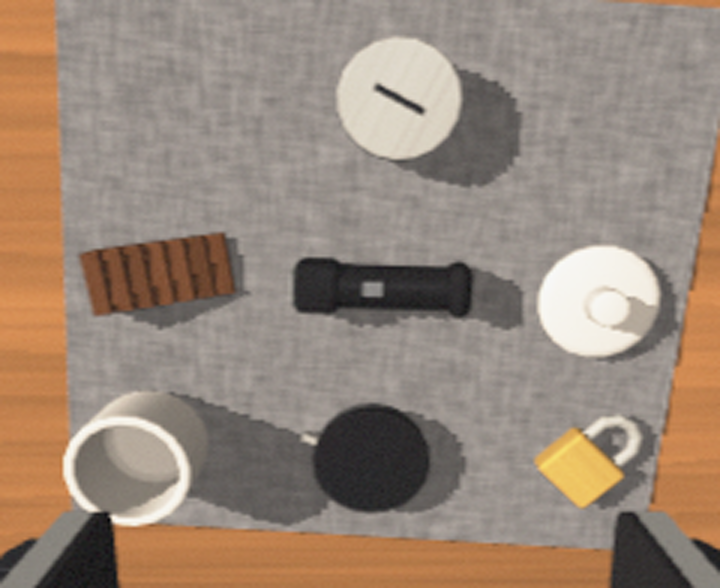

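```bash
python3 - <<'E'
from h import *
w=grab("wrist"); t=grab("top")
def ext(f,l,rt,tp,bt,z):
    P=cast(f,[l,rt,tp,bt],z)*1000; print(np.round(P[:2].mean(0)[:2],1),np.round(P[2:].mean(0)[:2],1),"diam",np.round([np.linalg.norm(P[0]-P[1]),np.linalg.norm(P[2]-P[3])],1))
s=lambda u,v:(200+(u)/3,60+v/2.8)
print("jar wrist");ext(w,s(63,466),s(191,466),s(127,415),s(127,524),.063)
print("tin wrist");ext(w,s(337,98),s(462,98),s(400,37),s(400,160),.033)
g=lambda u,v:(290+(u-2)/5,165+(v-2)/5)
print("jar top");ext(t,g(86,507),g(215,507),g(150,440),g(150,575),.063)
print("tin top");ext(t,g(348,139),g(464,139),g(406,83),g(406,197),.033)
E
```

```text
jar wrist
[458.  -83.2] [455.4 -82.9] diam [62.4 61.3]
tin wrist
[ 640.7 -215.7] [ 639.9 -216. ] diam [57.8 57.3]
jar top
[454.7 -82.3] [454.6 -82.1] diam [62.8 64.8]
tin top
[ 640.  -214.6] [ 639.6 -214.6] diam [59.8 59.6]
```

```bash
python3 - <<'E'
from h import *
plan([.4555,-.0825,.14],np.radians(-90))
E
```

```text
shift [  84.6  160.5 -117. ] turn [[-0.0, -0.3, 0.1], [-0.1, 179.7, -0.0]] tcp [ 539.6 -200.   300.5] jaw -90.3 ydir [-0.001 -0.    -1.   ]
```

Emit:
drive_tool(series=[[17, 32, -23, 0, 0, 0, 85], [34, 64, -47, 0, 0, 0, 85], [51, 96, -70, 0, 0, 0, 85], [68, 128, -94, 0, 0, 0, 85], [85, 160, -117, 0, 0, 0, 85]])

```text
clock: 2.15
tcp_pos: [0.4539, -0.0831, 0.1396]
orientation: [-0.008, -2.217, 2.218]
contact_force: [0.2, 0.8, -0.2]
grip_width: 0.085
```

Emit:
drive_tool(series=[[0, 0, 0, 0, 0, 0, 85], [0, 0, 0, 0, 0, 0, 85]])

```text
clock: 2.35
tcp_pos: [0.453, -0.084, 0.1391]
orientation: [-0.008, -2.215, 2.217]
contact_force: [0.5, 1.0, 1.0]
grip_width: 0.085
```

```bash
python3 - <<'E'
from h import *
st(); w=grab("wrist","w2");st();plan([.4555,-.0825,.018],np.radians(-90)); print(proj(w,[.4555,-.0825,.063]))
E
```

```text
t 2.35 tcp [453.  -84.  139.1] w 85.0 F [0.5 1.  1. ] j [ 0.2   0.26 -0.17  2.13  0.07  0.76 -1.6 ]
t 2.4 tcp [454.4 -84.5 140.1] w 85.1 F [-0.3  0.9  0.4] j [ 0.2   0.26 -0.17  2.13  0.07  0.76 -1.6 ]
shift [ -1.  122.1  -2.1] turn [[-0.0, -0.6, -0.0], [0.0, 179.4, -0.1]] tcp [454.4 -84.5 140.1] jaw -90.6 ydir [ 0.001 -0.001 -1.   ]
[[320.45951284 202.40438641]]
```

View pics/w2.png

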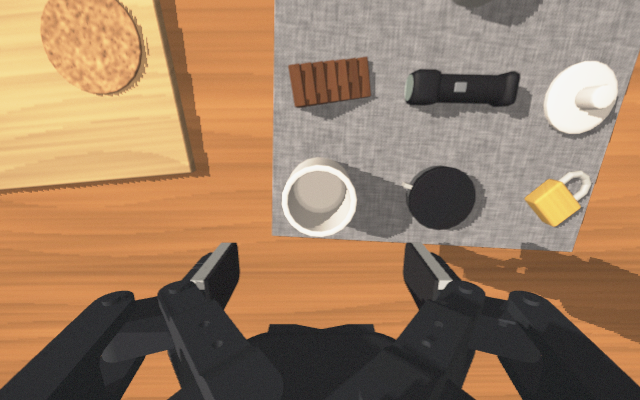

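Emit:
drive_tool(series=[[-1, 30, -1, 0, 0, 0, 85], [-1, 60, -2, 0, 0, 0, 85], [-1, 90, -2, 0, 0, 0, 85], [-1, 112, -2, 0, 0, 0, 85], [-1, 122, -2, 0, 0, 0, 85]])

```text
clock: 2.9
tcp_pos: [0.4562, -0.084, 0.0173]
orientation: [-0.014, -2.214, 2.217]
contact_force: [-1.1, 0.3, -0.1]
grip_width: 0.0849
```

Emit:
drive_tool(series=[[0, 0, 0, 0, 0, 0, 50], [0, 0, 0, 0, 0, 0, 50], [0, 0, 0, 0, 0, 0, 50], [0, 0, 0, 0, 0, 0, 50], [0, 0, 0, 0, 0, 0, 50]], squeeze=30)

```text
clock: 3.4
tcp_pos: [0.4572, -0.0843, 0.0183]
orientation: [-0.017, -2.215, 2.219]
contact_force: [0.2, -1.0, 7.8]
grip_width: 0.0601
```

```bash
python3 - <<'E'
from h import *
st(); w=grab("wrist","w3");st();plan([.4555,-.0825,.1],np.radians(-90))
E
```

```text
t 3.4 tcp [457.2 -84.3  18.3] w 60.1 F [ 0.2 -1.   7.8] j [ 0.16  0.48 -0.14  2.19  0.14  0.47 -1.67]
t 3.45 tcp [457.2 -84.3  18.3] w 60.5 F [-0.6 -0.8  7.6] j [ 0.16  0.48 -0.14  2.19  0.14  0.47 -1.67]
shift [  1.5 -81.7  -1.6] turn [[-0.1, -0.7, -0.2], [0.2, 179.3, -0.2]] tcp [457.2 -84.3  18.3] jaw -90.7 ydir [ 0.003 -0.002 -1.   ]
```

View pics/w3.png

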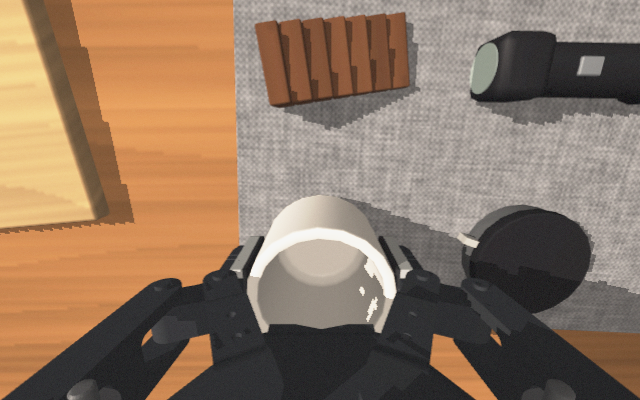

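Emit:
drive_tool(series=[[0, -20, 0, 0, 0, 0, 50], [0, -50, 0, 0, 0, 0, 50], [0, -90, 0, 0, 0, 0, 50], [0, -110, 0, 0, 0, 0, 50], [0, -110, 0, 0, 0, 0, 50]])

```text
clock: 3.95
tcp_pos: [0.4589, -0.0843, 0.1312]
orientation: [-0.024, -2.217, 2.222]
contact_force: [0.2, 0.3, -1.2]
grip_width: 0.0603
```

```bash
python3 - <<'E'
from h import *
st(); w=grab("wrist","w4"); t=grab("top")
g=lambda u,v:(135+(u-2)/5,170+(v-2)/5)
def ext(f,l,rt,tp,bt,z):
    P=cast(f,[l,rt,tp,bt],z)*1000; print(np.round(P[:2].mean(0)[:2],1),np.round(P[2:].mean(0)[:2],1),"diam",np.round([np.linalg.norm(P[0]-P[1]),np.linalg.norm(P[2]-P[3])],1))
print("cork");ext(t,g(477,228),g(638,228),g(555,147),g(555,311),.016)
# clock top corners (crop): left-top,right-top,right-bottom,left-bottom
P=cast(t,[g(76,231),g(179,221),g(182,281),g(78,287)],.068)*1000;print(P.round(1),P.mean(0))
# rail top edge back
P=cast(t,[g(40,118),g(655,64)],.032)*1000;print("rail",P.round(1),np.degrees(np.arctan2(P[1,0]-P[0,0],-(P[1,1]-P[0,1]))),np.linalg.norm(P[1]-P[0]))
P=cast(t,[g(68,503),g(686,450)],.012)*1000;print("front",P.round(1),np.degrees(np.arctan2(P[1,0]-P[0,0],-(P[1,1]-P[0,1]))),np.linalg.norm(P[1]-P[0]))
E
```

```text
t 3.95 tcp [458.9 -84.3 131.2] w 60.3 F [ 0.2  0.3 -1.2] j [ 0.2   0.28 -0.18  2.13  0.08  0.73 -1.61]
cork
[585.3 110.4] [585.1 111.7] diam [84.2 86.1]
[[580.6 336.8  68. ]
 [585.1 286.2  68. ]
 [555.4 283.2  68. ]
 [552.9 334.2  68. ]] [568.47112015 310.10191069  68.        ]
rail [[643.3 376.3  32. ]
 [668.9  57.9  32. ]] 4.603440370768023 319.3714364075691
front [[445.9 359.9  12. ]
 [470.1  42.4  12. ]] 4.357893991594227 318.4220305707986
```

View pics/w4.png

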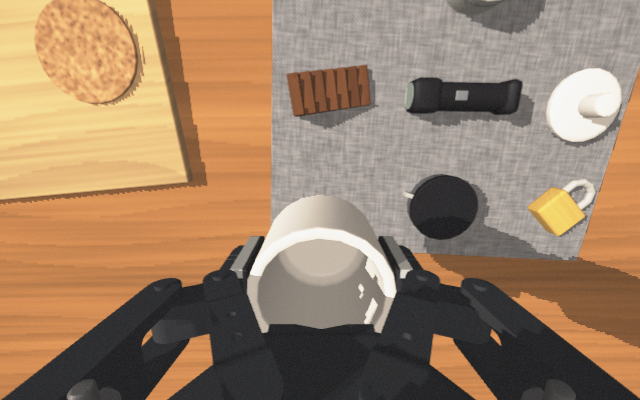

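```bash
python3 - <<'E'
from h import *
w=grab("wrist");p,R0=tool();st();im=w["frame"]
# find rim far edge along columns 300..340
g=cv2.cvtColor(im,cv2.COLOR_BGR2GRAY)
print(g[215:245,320])
for dx in (-4,-2,0,2,4):
    q=[]
    P=[p+R0.apply([-(dx+31)/1000,-.0447,0])]; print(dx,proj(w,P).round(1))
P=cast(w,[(247,270),(396,270)],p[2]+.0447);print(P, p)
plan([.5852,.111,.145],np.radians(-85.4))
E
```

```text
t 4.1 tcp [456.  -84.1 127.4] w 61.0 F [-0.3 -0.2 -1.4] j [ 0.2   0.28 -0.18  2.14  0.08  0.73 -1.61]
[188 190 188 188 187 188 188 189 188 185 187 193 216 240 247 247 246 246
 246 245 245 244 242 235 189 188 188 187 188 189]
-4 [[324.  231.9]]
-2 [[324. 227.]]
0 [[324.  222.1]]
2 [[324.  217.2]]
4 [[324.  212.1]]
[[ 0.46700256 -0.05341463  0.17212515]
 [ 0.4662063  -0.11297399  0.17212515]] [ 0.45600871 -0.08405562  0.12742515]
shift [-126.8  -17.8 -196.6] turn [[-0.1, -5.3, -0.1], [0.1, 174.7, -0.2]] tcp [456.  -84.1 127.4] jaw -90.7 ydir [ 0.001 -0.002 -1.   ]
```

Emit:
drive_tool(series=[[-19, -1, -30, 0, -1, 0, 50], [-43, -2, -66, 0, -2, 0, 50], [-70, -4, -108, 0, -3, 0, 50], [-98, -6, -150, 0, -4.5, 0, 50], [-118, -7, -180, 0, -5.3, 0, 50]])

```text
clock: 4.6
tcp_pos: [0.5764, 0.0979, 0.1324]
orientation: [-0.092, 2.178, -2.18]
contact_force: [0.0, 1.0, -1.2]
grip_width: 0.0605
```

```bash
python3 - <<'E'
from h import *
w=grab("wrist","w5");st();plan([.5872,.1112,.08],np.radians(-85.4))
print(proj(w,[[.5852,.111,.016]]))
E
```

```text
t 4.65 tcp [579.3 104.3 133. ] w 60.4 F [4.9 5.9 0.1] j [-0.1   0.46 -0.24  1.85  0.14  0.85 -1.88]
shift [-8.3 53.  -6. ] turn [[0.2, 0.5, -0.2], [-0.3, -179.5, -0.3]] tcp [579.3 104.3 133. ] jaw -84.9 ydir [ 0.003  0.004 -1.   ]
[[309.21544089 183.18556904]]
```

View pics/w5.png

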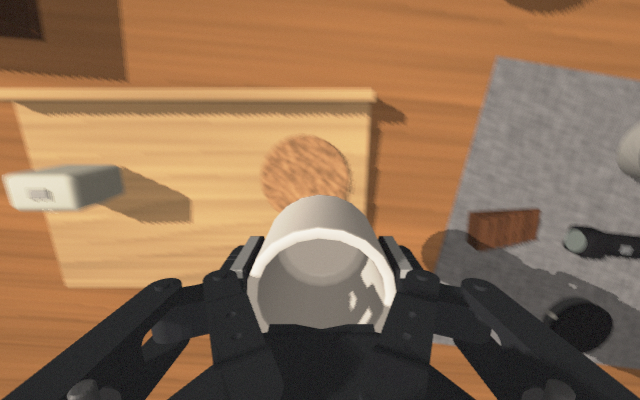

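Emit:
drive_tool(series=[[-4, 20, -3, 0, 0, 0, 50], [-8, 45, -6, 0, 0, 0, 50], [-8, 53, -6, 0, 0, 0, 50], [-8, 53, -6, 0, 0, 0, 50]])

```text
clock: 5.05
tcp_pos: [0.5846, 0.1102, 0.0774]
orientation: [-0.1, 2.18, -2.175]
contact_force: [-0.7, -0.4, -2.4]
grip_width: 0.0601
```

```bash
python3 - <<'E'
from h import *
w=grab("wrist","w6");st();plan([.5872,.1112,.08],np.radians(-85.4))
print(proj(w,[[.5852,.111,.016]]))
a=np.linspace(0,2*np.pi,73); c=proj(w,[[.5852+.042*np.cos(x),.111+.042*np.sin(x),.016] for x in a])
im=w["frame"].copy(); cv2.polylines(im,[c.round().astype(int)],False,(255,0,0),1); cv2.imwrite("pics/w6b.png",im)
E
```

```text
t 5.1 tcp [585.7 110.3  78.9] w 60.5 F [ 0.3  0.5 -0.9] j [-0.12  0.54 -0.22  1.86  0.16  0.76 -1.91]
shift [-1.6 -1.1 -0.8] turn [[0.2, 0.5, 0.0], [0.0, -179.5, -0.2]] tcp [585.7 110.3  78.9] jaw -84.9 ydir [-0.     0.003 -1.   ]
[[321.73771924 210.28972259]]
```

View pics/w6b.png

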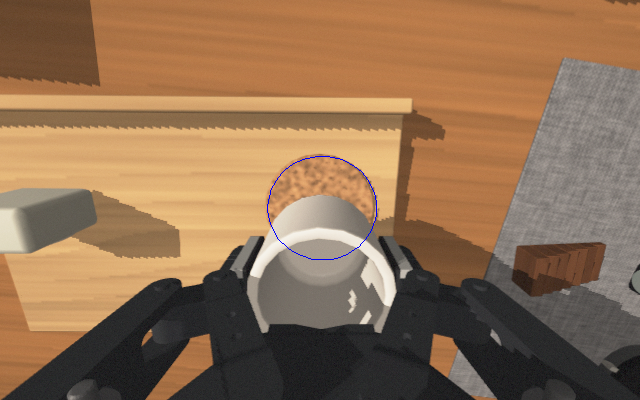

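Emit:
drive_tool(series=[[-2, 20, -1, 0, 0, 0, 50], [-2, 38, -1, 0, 0, 0, 50], [-2, 45, -1, 0, 0, 0, 50], [-2, 47, -1, 0, 0, 0, 50], [-2, 47, -1, 0, 0, 0, 50]])

```text
clock: 5.6
tcp_pos: [0.588, 0.1114, 0.0326]
orientation: [-0.095, 2.179, -2.173]
contact_force: [0.5, 0.0, -2.1]
grip_width: 0.0606
```

```bash
python3 - <<'E'
from h import *
w=grab("wrist","w7");st();plan([.5872,.1112,.031],np.radians(-85.4))
E
```

```text
t 5.65 tcp [588.3 111.5  32.9] w 60.5 F [-0.8  0.6 -1.4] j [-0.13  0.61 -0.21  1.87  0.19  0.68 -1.93]
shift [1.1 1.9 0.3] turn [[0.2, 0.5, -0.1], [-0.1, -179.5, -0.3]] tcp [588.3 111.5  32.9] jaw -84.9 ydir [ 0.001  0.003 -1.   ]
```

View pics/w7.png

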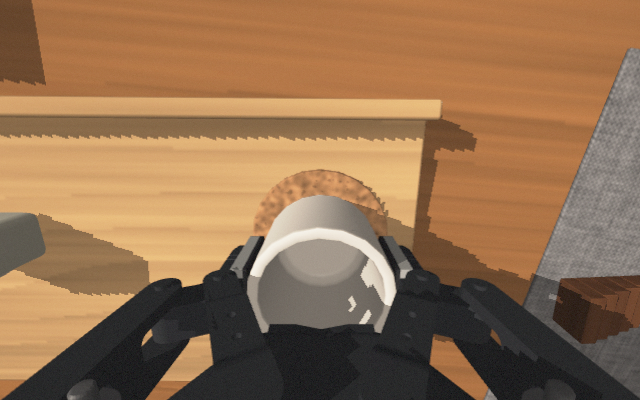

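Emit:
drive_tool(series=[[1, 1.5, 0, 0, 0, 0, 50], [1, 2.5, 0, 0, 0, 0, 50]])

```text
clock: 5.85
tcp_pos: [0.5879, 0.1116, 0.0313]
orientation: [-0.093, 2.178, -2.171]
contact_force: [-2.9, -0.6, 13.3]
grip_width: 0.0605
```

Emit:
drive_tool(series=[[0, -0.5, 0, 0, 0, 0, 62], [0, -0.5, 0, 0, 0, 0, 66], [0, -0.5, 0, 0, 0, 0, 76], [0, -0.5, 0, 0, 0, 0, 76]])

```text
clock: 6.25
tcp_pos: [0.588, 0.1116, 0.0319]
orientation: [-0.093, 2.178, -2.171]
contact_force: [-0.8, -0.4, 0.4]
grip_width: 0.076
```

```bash
python3 - <<'E'
from h import *
w=grab("wrist","w8");st();plan([.5872,.1112,.15],np.radians(-85.4))
E
```

```text
t 6.3 tcp [587.9 111.6  31.8] w 75.9 F [0.  0.5 0.9] j [-0.13  0.61 -0.21  1.87  0.19  0.67 -1.93]
shift [   0.4 -118.2   -0. ] turn [[0.2, 0.5, -0.2], [-0.3, -179.5, -0.3]] tcp [587.9 111.6  31.8] jaw -84.9 ydir [ 0.003  0.003 -1.   ]
```

View pics/w8.png

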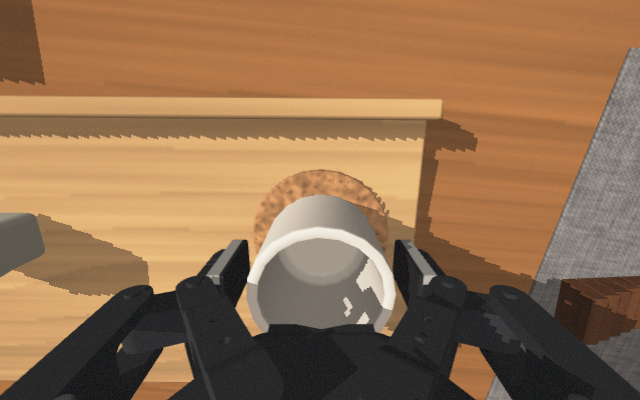

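Jar released upright (rim at about (322,280)) with both fingers clear. Raise straight up, then check it.

Emit:
drive_tool(series=[[0, -30, 0, 0, 0, 0, 76], [0, -75, 0, 0, 0, 0, 76], [0, -120, 0, 0, 0, 0, 76], [0, -165, 0, 0, 0, 0, 85], [0, -180, 0, 0, 0, 0, 85]])

```text
clock: 6.8
tcp_pos: [0.5897, 0.1118, 0.2171]
orientation: [-0.084, 2.176, -2.166]
contact_force: [0.5, 0.3, 0.4]
grip_width: 0.085
```

Emit:
drive_tool(series=[[0, -10, 0, 0, 0, 0, 85], [0, -10, 0, 0, 0, 0, 85]])

```text
clock: 7.0
tcp_pos: [0.5904, 0.1119, 0.2285]
orientation: [-0.081, 2.176, -2.164]
contact_force: [-0.0, 0.0, 0.9]
grip_width: 0.0851
```

```bash
python3 - <<'E'
from h import *
w=grab("wrist","w9");t=grab("top");st()
def ov(f,name,crop):
    im=cv2.resize(f["frame"],None,fx=3,fy=3,interpolation=cv2.INTER_CUBIC); a=np.linspace(0,2*np.pi,73)
    for c,rr,z,col in (((.5852,.111),.042,.016,(255,0,0)),((.5852,.111),.031,.076,(0,255,0))):
        q=proj(f,[[c[0]+rr*np.cos(x),c[1]+rr*np.sin(x),z] for x in a])
        cv2.polylines(im,[((q+.5)*3-.5).round().astype(int)],False,col,1)
    x0,x1,y0,y1=[3*v for v in crop]; cv2.imwrite(f"pics/{name}.png",im[y0:y1,x0:x1])
ov(w,"w9c",(230,430,120,310)); ov(t,"t9c",(135,285,170,280))
E
```

```text
t 7.1 tcp [588.9 111.5 225.7] w 85.2 F [-0.6 -0.6  0. ] j [-0.09  0.37 -0.25  1.74  0.1   1.04 -1.86]
```

View pics/w9c.png

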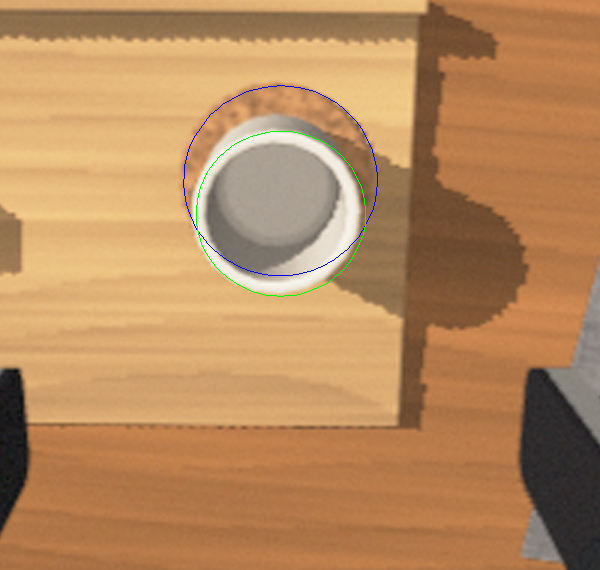

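View pics/t9c.png

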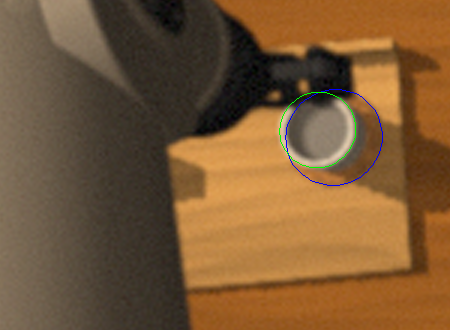

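```bash
python3 - <<'E'
from h import *
t=grab("top")
g=lambda u,v:(290+(u-2)/5,165+(v-2)/5)
P=cast(t,[g(547,341),g(674,341),g(610,278),g(610,406)],.018)*1000;print(P[:2].mean(0),P[2:].mean(0),np.linalg.norm(P[0]-P[1]),np.linalg.norm(P[2]-P[3]))
plan([.536,-.317,.16],np.radians(-85.4))
E
```

```text
[ 535.87219233 -319.06735336   18.        ] [ 535.51611762 -318.81258945   18.        ] 65.30034458504119 65.91594960002675
shift [ 90.7  63.  422.3] turn [[0.2, 0.5, -0.4], [-0.7, -179.5, -0.3]] tcp [588.6 111.4 225.3] jaw -84.9 ydir [ 0.007  0.004 -1.   ]
```

Emit:
drive_tool(series=[[9, 0, 43, 0, 0, 0, 60], [18, 0, 86, 0, 0, 0, 60], [27, 0, 130, 0, 0, 0, 50], [37, 10, 174, 0, 0, 0, 40], [46, 20, 218, 0, 0, 0, 40]])

```text
clock: 7.65
tcp_pos: [0.5609, -0.1114, 0.2022]
orientation: [-0.091, 2.179, -2.169]
contact_force: [0.1, -0.6, 0.1]
grip_width: 0.0398
```

```bash
python3 - <<'E'
from h import *
st();plan([.536,-.318,.14],np.radians(-85.4))
E
```

```text
t 7.65 tcp [ 560.9 -111.4  202.2] w 39.8 F [ 0.1 -0.6  0.1] j [ 0.23  0.34 -0.17  1.83  0.06  0.97 -1.45]
shift [ 43.4  61.2 203.9] turn [[0.2, 0.5, -0.3], [-0.5, -179.5, -0.4]] tcp [ 560.9 -111.4  202.2] jaw -84.9 ydir [ 0.005  0.005 -1.   ]
```

Emit:
drive_tool(series=[[9, 12, 42, 0, 0, 0, 40], [18, 24, 84, 0, 0, 0, 40], [27, 37, 126, 0, 0, 0, 40], [36, 49, 168, 0, 0, 0, 40], [43, 61, 204, 0, 0, 0, 40]])

```text
clock: 8.15
tcp_pos: [0.5344, -0.3202, 0.1376]
orientation: [-0.093, 2.182, -2.17]
contact_force: [0.4, -0.3, 1.0]
grip_width: 0.0398
```

Emit:
drive_tool(series=[[0, 0, 0, 0, 0, 0, 40], [0, 0, 0, 0, 0, 0, 40]])

```text
clock: 8.35
tcp_pos: [0.5324, -0.3208, 0.135]
orientation: [-0.095, 2.187, -2.171]
contact_force: [0.1, 1.1, -0.1]
grip_width: 0.0398
```

```bash
python3 - <<'E'
from h import *
w=grab("wrist","w10");st();print(proj(w,[[.536,-.318,.018],[.536,-.318,.036]]))
a=np.linspace(0,2*np.pi,73)
im=w["frame"].copy()
for rr,z,col in ((.031,.018,(0,255,0)),(.01,.036,(255,0,0))):
    c=proj(w,[[.536+rr*np.cos(x),-.318+rr*np.sin(x),z] for x in a]); cv2.polylines(im,[c.round().astype(int)],False,col,1)
cv2.imwrite("pics/w10b.png",im)
E
```

```text
t 8.4 tcp [ 533.7 -319.2  135.9] w 39.8 F [-0.6  0.3  0.4] j [ 0.51  0.5  -0.1   1.76  0.05  0.89 -1.09]
[[320.60707071 189.04044652]
 [320.43929685 193.85177456]]
```

View pics/w10b.png

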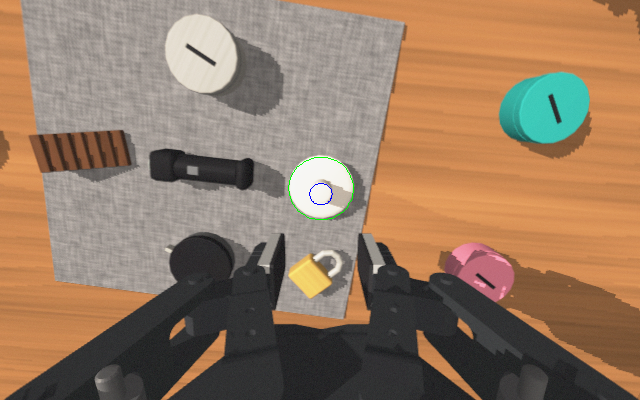

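```bash
python3 - <<'E'
from h import *
plan([.5365,-.318,.021],np.radians(-85.4))
E
```

```text
shift [-2.900e+00  1.149e+02 -1.000e-01] turn [[0.4, 0.4, 0.0], [0.0, -179.6, -0.7]] tcp [ 533.7 -319.2  135.9] jaw -85.0 ydir [-0.001  0.007 -1.   ]
```

Emit:
drive_tool(series=[[-3, 35, 0, 0.4, 0.4, 0, 40], [-3, 75, 0, 0.4, 0.4, 0, 40], [-3, 103, 0, 0.4, 0.4, 0, 40], [-3, 113, 0, 0.4, 0.4, 0, 40], [-3, 115, 0, 0.4, 0.4, 0, 40]])

```text
clock: 8.9
tcp_pos: [0.5366, -0.3161, 0.02]
orientation: [-0.092, 2.183, -2.178]
contact_force: [0.4, 0.1, -0.6]
grip_width: 0.0395
```

Emit:
drive_tool(series=[[0, 0, 0, 0, 0, 0, 40], [0, 0, 0, 0, 0, 0, 40]])

```text
clock: 9.1
tcp_pos: [0.5379, -0.316, 0.0216]
orientation: [-0.09, 2.18, -2.177]
contact_force: [-0.5, 0.4, -0.1]
grip_width: 0.0397
```

```bash
python3 - <<'E'
from h import *
w=grab("wrist","w11");st();plan([.5365,-.318,.021],np.radians(-85.4))
E
```

```text
t 9.15 tcp [ 537.8 -316.3   21.6] w 39.9 F [ 0.3  0.5 -0.6] j [ 0.49  0.65 -0.08  1.82  0.08  0.68 -1.12]
shift [1.4 0.6 1.6] turn [[0.1, 0.1, -0.0], [-0.1, -179.9, -0.1]] tcp [ 537.8 -316.3   21.6] jaw -85.3 ydir [ 0.001  0.001 -1.   ]
```

View pics/w11.png

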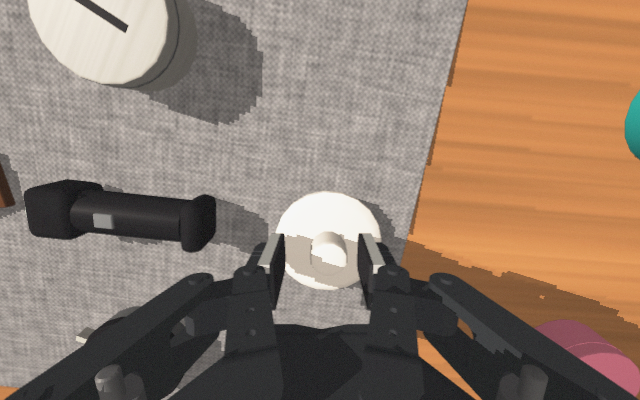

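Emit:
drive_tool(series=[[1, 0, 1.6, 0, 0, 0, 40], [1, 0, 1.6, 0, 0, 0, 10], [1, 0, 1.6, 0, 0, 0, 10], [1, 0, 1.6, 0, 0, 0, 10], [1, 0, 1.6, 0, 0, 0, 10]], squeeze=30)

```text
clock: 9.65
tcp_pos: [0.5373, -0.3186, 0.0226]
orientation: [-0.088, 2.179, -2.178]
contact_force: [-0.2, 0.4, 5.9]
grip_width: 0.0185
```

```bash
python3 - <<'E'
from h import *
w=grab("wrist","w12");st();plan([.5365,-.318,.021],np.radians(-85.4))
E
```

```text
t 9.7 tcp [ 537.3 -318.6   22.6] w 18.6 F [-1.6 -0.3  6.3] j [ 0.5   0.65 -0.08  1.82  0.08  0.68 -1.12]
shift [ 0.8  1.6 -0.6] turn [[0.0, 0.1, -0.1], [-0.1, -179.9, -0.0]] tcp [ 537.3 -318.6   22.6] jaw -85.3 ydir [ 0.002  0.    -1.   ]
```

View pics/w12.png

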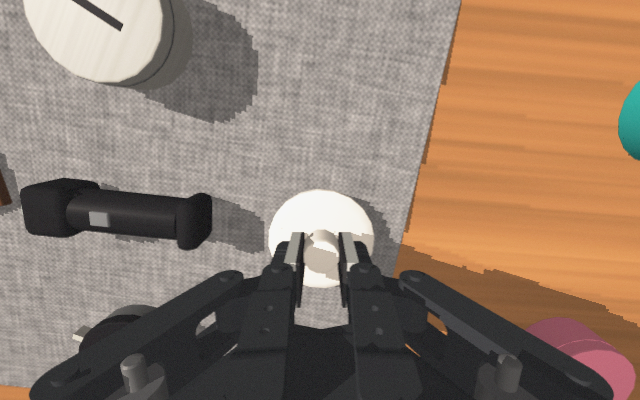

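Emit:
drive_tool(series=[[0, -15, 0, 0, 0, 0, 10], [0, -50, 0, 0, 0, 0, 10], [0, -95, 0, 0, 0, 0, 10], [0, -125, 0, 0, 0, 0, 10], [0, -130, 0, 0, 0, 0, 10]])

```text
clock: 10.2
tcp_pos: [0.5395, -0.3199, 0.1581]
orientation: [-0.08, 2.171, -2.179]
contact_force: [1.1, -0.2, -1.7]
grip_width: 0.0185
```

```bash
python3 - <<'E'
from h import *
w=grab("wrist","w13");st();p,R0=tool()
# disc circle predicted: face 4.6mm below tcp
a=np.linspace(0,2*np.pi,73); im=cv2.resize(w["frame"],None,fx=3,fy=3,interpolation=cv2.INTER_CUBIC)
for dx in (0,):
    c=proj(w,[p+R0.apply([.031*np.cos(x)+dx/1000,.0046,.031*np.sin(x)]) for x in a]); cv2.polylines(im,[((c+.5)*3-.5).round().astype(int)],False,(0,255,0),1)
cv2.imwrite("pics/w13b.png",im[480:960,660:1260])
plan([.5857,.112,.16],np.radians(-85.4))
E
```

```text
t 10.25 tcp [ 538.7 -319.5  156.6] w 18.8 F [ 0.3 -0.7 -1.4] j [ 0.51  0.47 -0.1   1.75  0.05  0.92 -1.1 ]
shift [ -82.2   -4.1 -426.2] turn [[-0.2, 0.1, -0.4], [-0.6, -179.9, 0.3]] tcp [ 538.7 -319.5  156.6] jaw -85.3 ydir [ 0.007 -0.002 -1.   ]
```

View pics/w13b.png

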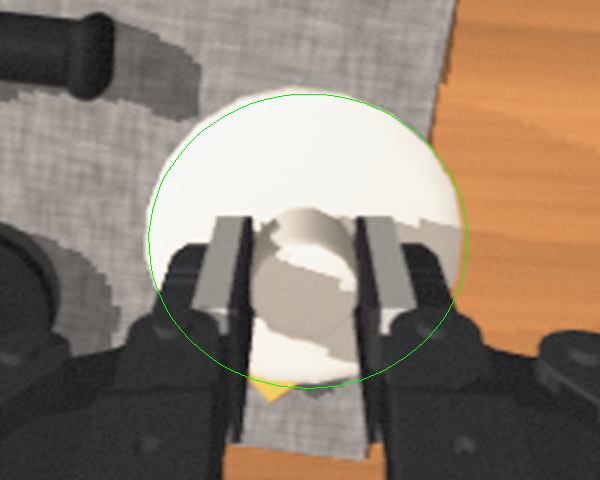

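Emit:
drive_tool(series=[[-6, 0, -30, 0, 0, 0, 10], [-14, 0, -72, 0, 0, 0, 10], [-22, 0, -117, 0, 0, 0, 10], [-31, 0, -162, 0, 0, 0, 10], [-40, 0, -207, 0, 0, 0, 10]])

```text
clock: 10.75
tcp_pos: [0.5605, -0.1081, 0.1551]
orientation: [-0.084, 2.175, -2.18]
contact_force: [2.4, 0.2, -0.3]
grip_width: 0.0188
```

```bash
python3 - <<'E'
from h import *
st();plan([.5851,.1111,.145],np.radians(-85.4))
E
```

```text
t 10.75 tcp [ 560.5 -108.1  155.1] w 18.8 F [ 2.4  0.2 -0.3] j [ 0.2   0.4  -0.15  1.88  0.08  0.87 -1.48]
shift [ -42.4    9.8 -216.4] turn [[-0.1, 0.1, -0.3], [-0.4, -179.9, 0.2]] tcp [ 560.5 -108.1  155.1] jaw -85.3 ydir [ 0.005 -0.002 -1.   ]
```

Emit:
drive_tool(series=[[-9, 0, -45, 0, 0, 0, 10], [-18, 0, -90, 0, 0, 0, 10], [-27, 0, -135, 0, 0, 0, 10], [-35, 4, -180, 0, 0, 0, 10], [-42, 8, -212, 0, 0, 0, 10]])

```text
clock: 11.25
tcp_pos: [0.5837, 0.1105, 0.1456]
orientation: [-0.09, 2.175, -2.178]
contact_force: [-0.0, -0.7, -0.7]
grip_width: 0.0182
```

Emit:
drive_tool(series=[[0, 0, 0, 0, 0, 0, 10], [0, 0, 0, 0, 0, 0, 10]])

```text
clock: 11.45
tcp_pos: [0.5824, 0.1114, 0.1442]
orientation: [-0.096, 2.175, -2.178]
contact_force: [0.9, 0.1, -0.8]
grip_width: 0.0187
```

```bash
python3 - <<'E'
from h import *
w=grab("wrist","w14");st();plan([.5851,.1111,.105],np.radians(-85.4))
E
```

```text
t 11.5 tcp [582.8 109.5 144.5] w 18.3 F [-0.3 -0.8 -0.7] j [-0.13  0.45 -0.21  1.83  0.12  0.88 -1.88]
shift [-2.4 39.5 -1.5] turn [[-0.1, 0.3, -0.0], [-0.0, -179.7, 0.2]] tcp [582.8 109.5 144.5] jaw -85.1 ydir [ 0.    -0.002 -1.   ]
```

View pics/w14.png

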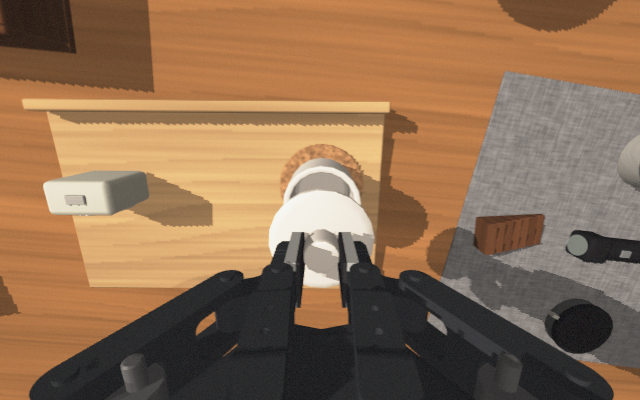

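Emit:
drive_tool(series=[[-2.4, 20, -1.5, 0, 0, 0, 10], [-2.4, 38, -1.5, 0, 0, 0, 10], [-2.4, 40, -1.5, 0, 0, 0, 10], [-2.4, 40, -1.5, 0, 0, 0, 10]])

```text
clock: 11.9
tcp_pos: [0.5848, 0.1092, 0.1042]
orientation: [-0.092, 2.176, -2.183]
contact_force: [-0.4, 0.7, -0.9]
grip_width: 0.0185
```

```bash
python3 - <<'E'
from h import *
w=grab("wrist","w15");st();plan([.5851,.1111,.0876],np.radians(-85.4))
im=cv2.resize(w["frame"],None,fx=3,fy=3,interpolation=cv2.INTER_CUBIC); a=np.linspace(0,2*np.pi,73);p,R0=tool()
for c0,rr,z,col in (((.5852,.111),.042,.016,(255,0,0)),((.5857,.112),.031,.076,(0,255,0))):
    q=proj(w,[[c0[0]+rr*np.cos(x),c0[1]+rr*np.sin(x),z] for x in a])
    cv2.polylines(im,[((q+.5)*3-.5).round().astype(int)],False,col,1)
c=proj(w,[p+R0.apply([.031*np.cos(x)-.0006,.0046,.031*np.sin(x)-.001]) for x in a]); cv2.polylines(im,[((c+.5)*3-.5).round().astype(int)],False,(0,0,255),1)
cv2.imwrite("pics/w15b.png",im[380:900,660:1260])
E
```

```text
t 11.95 tcp [585.4 109.8 105. ] w 18.4 F [ 0.7 -0.3  0.1] j [-0.14  0.5  -0.2   1.85  0.14  0.81 -1.9 ]
shift [ 0.2 17.4 -1.3] turn [[-0.2, 0.2, -0.0], [-0.0, -179.8, 0.3]] tcp [585.4 109.8 105. ] jaw -85.2 ydir [ 0.001 -0.003 -1.   ]
```

View pics/w15b.png

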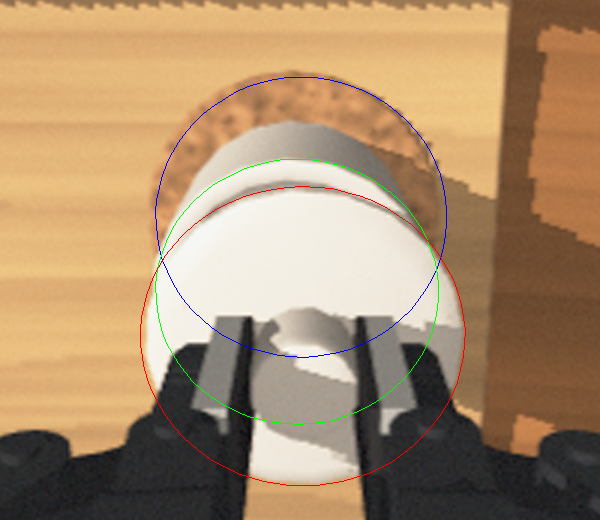

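Emit:
drive_tool(series=[[0, 6, -1.3, 0, 0, 0, 10], [0, 11, -1.3, 0, 0, 0, 10], [0, 15, -1.3, 0, 0, 0, 10], [0, 17, -1.3, 0, 0, 0, 10], [0, 17, -1.3, 0, 0, 0, 10]])

```text
clock: 12.45
tcp_pos: [0.5853, 0.1111, 0.0879]
orientation: [-0.091, 2.176, -2.182]
contact_force: [0.5, 0.2, -0.1]
grip_width: 0.0183
```

```bash
python3 - <<'E'
from h import *
w=grab("wrist","w16");st();plan([.5851,.1111,.0876],np.radians(-85.4))
E
```

```text
t 12.5 tcp [585.3 111.1  87.9] w 18.4 F [ 0.5  0.  -0.8] j [-0.15  0.52 -0.19  1.86  0.14  0.77 -1.9 ]
shift [0.2 0.3 0. ] turn [[-0.2, 0.2, -0.0], [-0.0, -179.8, 0.3]] tcp [585.3 111.1  87.9] jaw -85.2 ydir [ 0.    -0.003 -1.   ]
```

View pics/w16.png

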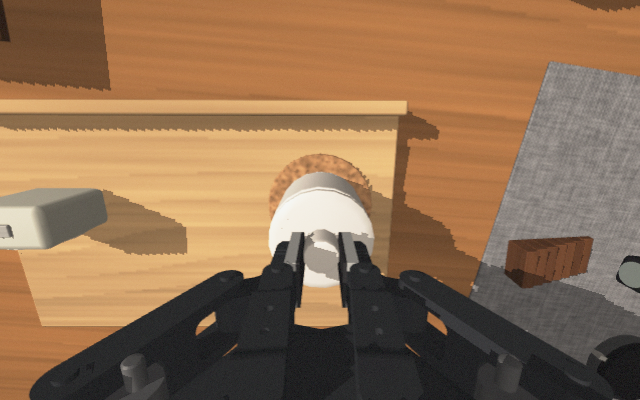

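Plug entered the mouth without contact force; lower the last millimetre or two until touch.

Emit:
drive_tool(series=[[0, 1, 0, 0, 0, 0, 10], [0, 1, 0, 0, 0, 0, 10]])

```text
clock: 12.7
tcp_pos: [0.5856, 0.1112, 0.0876]
orientation: [-0.09, 2.175, -2.181]
contact_force: [-2.6, -0.6, 4.4]
grip_width: 0.0187
```

Emit:
drive_tool(series=[[0, 0, 0, 0, 0, 0, 22], [0, 0, 0, 0, 0, 0, 26], [0, -0.5, 0, 0, 0, 0, 36], [0, -0.5, 0, 0, 0, 0, 36]])

```text
clock: 13.1
tcp_pos: [0.5856, 0.1113, 0.0881]
orientation: [-0.09, 2.175, -2.181]
contact_force: [0.1, 0.4, 0.1]
grip_width: 0.0359
```

```bash
python3 - <<'E'
from h import *
w=grab("wrist","w17");st();plan([.64,-.215,.15],np.radians(-85.4))
E
```

```text
t 13.15 tcp [585.6 111.3  88.1] w 36.2 F [-0.2  0.5 -0.5] j [-0.15  0.52 -0.19  1.86  0.14  0.77 -1.9 ]
shift [-27.1 -61.  329.8] turn [[-0.2, 0.2, -0.0], [-0.1, -179.8, 0.2]] tcp [585.6 111.3  88.1] jaw -85.2 ydir [ 0.001 -0.003 -1.   ]
```

View pics/w17.png

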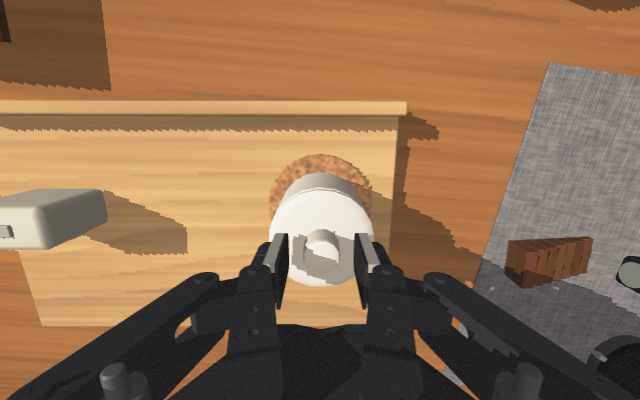

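Lid released, knob between open fingers at (321,243), disc level. Raise clear and look.

Emit:
drive_tool(series=[[0, -25, 0, 0, 0, 0, 36], [0, -60, 0, 0, 0, 0, 36], [0, -100, 0, 0, 0, 0, 85], [0, -120, 0, 0, 0, 0, 85], [0, -120, 0, 0, 0, 0, 85]])

```text
clock: 13.65
tcp_pos: [0.5875, 0.1122, 0.2118]
orientation: [-0.082, 2.174, -2.177]
contact_force: [0.4, 0.6, -0.4]
grip_width: 0.0774
```

```bash
python3 - <<'E'
from h import *
w=grab("wrist","w18");st();plan([.64,-.215,.16],np.radians(-85.4))
im=cv2.resize(w["frame"],None,fx=3,fy=3,interpolation=cv2.INTER_CUBIC); a=np.linspace(0,2*np.pi,73);p,R0=tool()
for c0,rr,z,col in (((.5852,.111),.042,.016,(255,0,0)),((.5857,.112),.031,.083,(0,255,0)),((.5857,.112),.01,.101,(0,0,255))):
    q=proj(w,[[c0[0]+rr*np.cos(x),c0[1]+rr*np.sin(x),z] for x in a])
    cv2.polylines(im,[((q+.5)*3-.5).round().astype(int)],False,col,1)
cv2.imwrite("pics/w18b.png",im[380:900,660:1260])
s=grab("scene"); cv2.imwrite("pics/s18.png",cv2.resize(s["frame"][80:200,310:450],None,fx=4,fy=4,interpolation=cv2.INTER_CUBIC))
E
```

```text
t 13.7 tcp [586.3 111.8 209.5] w 84.0 F [-0.6 -0.5  0.4] j [-0.13  0.38 -0.21  1.76  0.1   1.01 -1.87]
shift [-26.1  50.4 330. ] turn [[-0.1, 0.2, -0.2], [-0.4, -179.8, 0.2]] tcp [586.3 111.8 209.5] jaw -85.2 ydir [ 0.004 -0.002 -1.   ]
```

View pics/w18b.png

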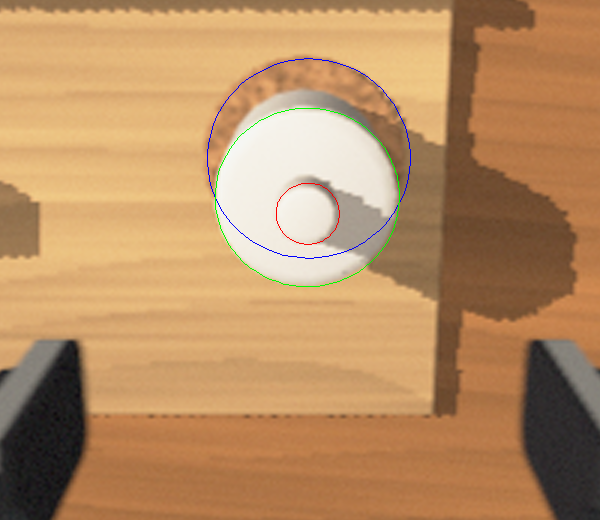

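View pics/s18.png

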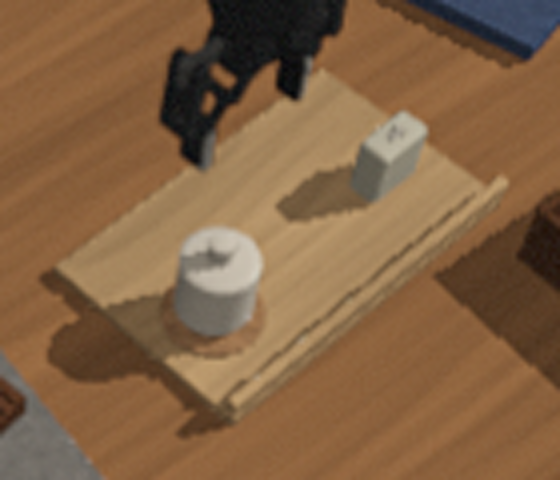

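Emit:
drive_tool(series=[[-3, 0, 42, 0, 0, 0, 85], [-7, 0, 88, 0, 0, 0, 85], [-11, 5, 135, 0, 0, 0, 85], [-15, 15, 182, 0, 0, 0, 85], [-19, 25, 228, 0, 0, 0, 85]])

```text
clock: 14.25
tcp_pos: [0.6224, -0.1162, 0.1816]
orientation: [-0.092, 2.177, -2.182]
contact_force: [0.9, 0.1, -0.7]
grip_width: 0.0849
```

```bash
python3 - <<'E'
from h import *
st();plan([.64,-.215,.13],np.radians(-85.4))
E
```

```text
t 14.25 tcp [ 622.4 -116.2  181.6] w 84.9 F [ 0.9  0.1 -0.7] j [ 0.18  0.46 -0.13  1.7   0.07  0.98 -1.47]
shift [-9.4 51.8 99.8] turn [[-0.1, 0.2, 0.1], [0.1, -179.8, 0.2]] tcp [ 622.4 -116.2  181.6] jaw -85.2 ydir [-0.001 -0.003 -1.   ]
```

Emit:
drive_tool(series=[[-4, 15, 45, 0, 0, 0, 85], [-8, 35, 85, 0, 0, 0, 85], [-9, 52, 98, 0, 0, 0, 85], [-9, 52, 98, 0, 0, 0, 85]])

```text
clock: 14.65
tcp_pos: [0.6361, -0.2158, 0.1249]
orientation: [-0.096, 2.184, -2.187]
contact_force: [-0.6, 0.9, -0.7]
grip_width: 0.0849
```

```bash
python3 - <<'E'
from h import *
w=grab("wrist","w19");st();plan([.64,-.215,.0],np.radians(-85.4))
im=cv2.resize(w["frame"],None,fx=3,fy=3,interpolation=cv2.INTER_CUBIC); a=np.linspace(0,2*np.pi,73);p,R0=tool()
for c0,rr,z,col in (((.64,-.215),.029,.033,(0,255,0)),):
    q=proj(w,[[c0[0]+rr*np.cos(x),c0[1]+rr*np.sin(x),z] for x in a]);print(q.mean(0))
    cv2.polylines(im,[((q+.5)*3-.5).round().astype(int)],False,col,1)
cv2.imwrite("pics/w19b.png",im[380:900,660:1260])
E
```

```text
t 14.7 tcp [ 637.5 -213.   126.9] w 85.4 F [0.3 0.4 0.5] j [ 0.3   0.58 -0.11  1.64  0.08  0.93 -1.32]
shift [ -3.2 126.8   2.1] turn [[-0.0, 0.1, 0.4], [0.6, -179.9, 0.0]] tcp [ 637.5 -213.   126.9] jaw -85.3 ydir [-0.006 -0.001 -1.   ]
[321.70173415 194.00973181]
```

View pics/w19b.png

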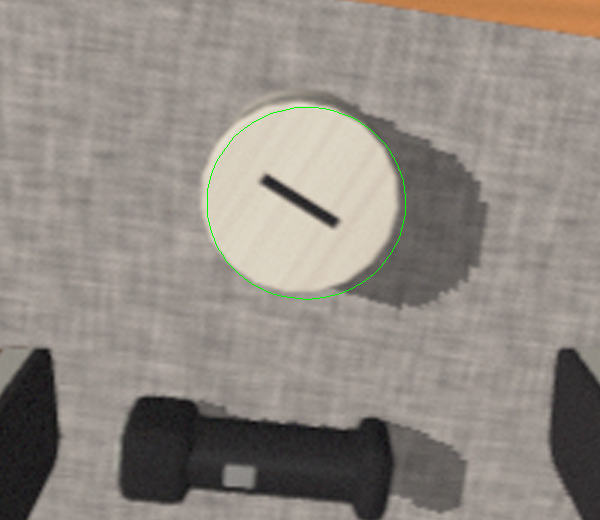

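Emit:
drive_tool(series=[[-4, 30, 1, 0, 0, 0, 85], [-4, 65, 1, 0, 0, 0, 85], [-4, 100, 1, 0, 0, 0, 85], [-4, 116, 1, 0, 0, 0, 85], [-4, 121, 1, 0, 0, 0, 85]])

```text
clock: 15.2
tcp_pos: [0.6401, -0.2112, 0.0044]
orientation: [-0.102, 2.184, -2.181]
contact_force: [0.3, -1.3, 0.8]
grip_width: 0.0851
```

Emit:
drive_tool(series=[[0, 0, 0, 0, 0, 0, 85], [0, 0, 0, 0, 0, 0, 85]])

```text
clock: 15.4
tcp_pos: [0.6414, -0.2105, 0.0061]
orientation: [-0.101, 2.182, -2.18]
contact_force: [0.7, 0.2, 0.8]
grip_width: 0.085
```

```bash
python3 - <<'E'
from h import *
w=grab("wrist","w20");st();plan([.6412,-.2142,.005],np.radians(-85.4))
E
```

```text
t 15.45 tcp [ 641.5 -211.     6.3] w 84.8 F [ 0.7  0.6 -0.2] j [ 0.29  0.74 -0.1   1.68  0.1   0.73 -1.34]
shift [0.6 1.3 3.2] turn [[0.1, 0.3, 0.4], [0.6, -179.7, -0.1]] tcp [ 641.5 -211.     6.3] jaw -85.1 ydir [-0.006  0.    -1.   ]
```

View pics/w20.png

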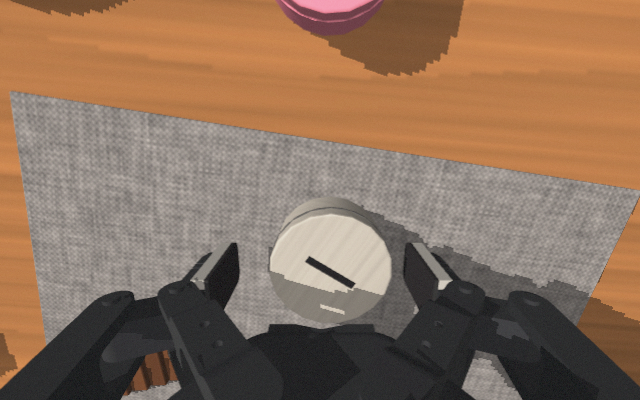

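Emit:
drive_tool(series=[[0.5, 1, 3.8, 0.1, 0.3, 0.4, 85], [0.5, 1, 3.8, 0.1, 0.3, 0.4, 45], [0.5, 1, 3.8, 0.1, 0.3, 0.4, 45], [0.5, 1, 3.8, 0.1, 0.3, 0.4, 45], [0.5, 1, 3.8, 0.1, 0.3, 0.4, 45]], squeeze=35)

```text
clock: 15.95
tcp_pos: [0.6416, -0.2153, 0.0062]
orientation: [-0.085, 2.179, -2.182]
contact_force: [-1.9, -0.4, 5.5]
grip_width: 0.0567
```

```bash
python3 - <<'E'
from h import *
w=grab("wrist","w21");st();plan([.6412,-.2142,.005],np.radians(-85.4))
E
```

```text
t 16.0 tcp [ 641.6 -215.3    6.2] w 57.2 F [-0.9 -0.9  6. ] j [ 0.3   0.74 -0.1   1.69  0.1   0.72 -1.34]
shift [ 0.3  1.2 -1.1] turn [[-0.1, -0.1, -0.1], [0.1, 179.9, -0.1]] tcp [ 641.6 -215.3    6.2] jaw -85.5 ydir [ 0.002 -0.001 -1.   ]
```

View pics/w21.png

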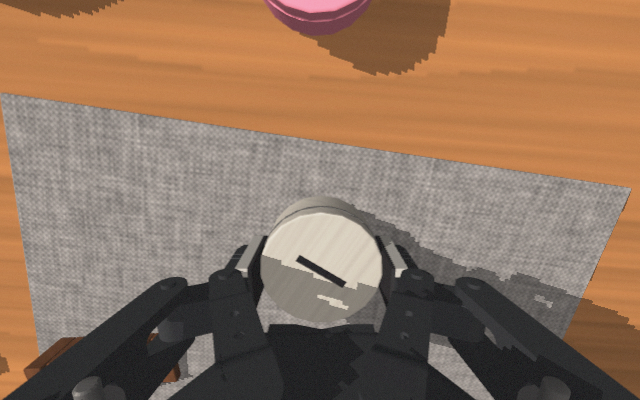

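```bash
python3 - <<'E'
from h import *
w=grab("wrist");p,R0=tool()
P=cast(w,[(261,265),(384,265),(322,212),(322,322)],p[2]+.0268); q=R0.inv().apply(P-p)*1000
print(q.round(1), q[:2].mean(0),q[2:].mean(0))
plan([.577,.2105,.12],np.radians(-85.4))
E
```

```text
[[ -3.  -26.8 -29.2]
 [ -2.9 -26.8  28.2]
 [-29.  -26.8  -0.8]
 [ 28.6 -26.8  -0.7]] [ -2.94242287 -26.79667661  -0.52068062] [ -0.1986697  -26.80083564  -0.76171433]
shift [  30.4 -114.5 -429.4] turn [[-0.1, -0.1, -0.1], [0.1, 179.9, -0.1]] tcp [ 641.6 -215.3    6.2] jaw -85.5 ydir [ 0.001 -0.001 -1.   ]
```

Emit:
drive_tool(series=[[0, -15, 0, 0, 0, 0, 45], [0, -55, 0, 0, 0, 0, 45], [0, -95, 0, 0, 0, 0, 45], [0, -135, 0, 0, 0, 0, 45], [0, -155, 0, 0, 0, 0, 45]])

```text
clock: 16.55
tcp_pos: [0.643, -0.2154, 0.1662]
orientation: [-0.079, 2.174, -2.181]
contact_force: [0.6, 1.2, -1.9]
grip_width: 0.0569
```

```bash
python3 - <<'E'
from h import *
w=grab("wrist","w22");st();plan([.577,.2105,.16],np.radians(-85.4))
E
```

```text
t 16.6 tcp [ 644.2 -215.7  168.6] w 56.8 F [1.2 0.1 0.1] j [ 0.31  0.54 -0.11  1.6   0.07  0.99 -1.32]
shift [  33.3    6.5 -430.2] turn [[-0.2, -0.1, -0.6], [0.9, 179.9, -0.4]] tcp [ 644.2 -215.7  168.6] jaw -85.5 ydir [ 0.01  -0.003 -1.   ]
```

View pics/w22.png

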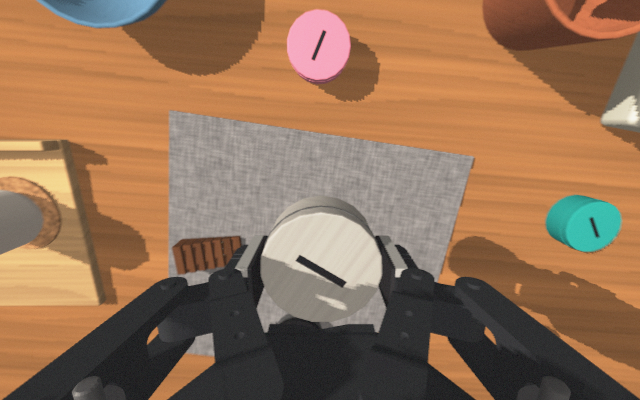

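Emit:
drive_tool(series=[[2, 0, -30, 0, 0, 0, 45], [6, 0, -72, 0, 0, 0, 45], [9, 0, -117, 0, 0, 0, 45], [12, 0, -162, 0, 0, 0, 45], [16, 0, -207, 0, 0, 0, 45]])

```text
clock: 17.1
tcp_pos: [0.611, -0.0089, 0.1675]
orientation: [-0.076, 2.172, -2.18]
contact_force: [0.7, -0.0, -2.0]
grip_width: 0.057
```

```bash
python3 - <<'E'
from h import *
st();plan([.577,.2105,.165],np.radians(-85.4))
E
```

```text
t 17.1 tcp [611.   -8.9 167.5] w 57.0 F [ 0.7 -0.  -2. ] j [ 0.03  0.44 -0.16  1.77  0.09  0.93 -1.66]
shift [  16.6    1.5 -221.4] turn [[-0.2, -0.1, -0.6], [0.9, 179.9, -0.4]] tcp [611.   -8.9 167.5] jaw -85.5 ydir [ 0.01  -0.003 -1.   ]
```

Emit:
drive_tool(series=[[4, 0, -46, 0, 0, 0, 45], [7, 0, -92, 0, 0, 0, 45], [11, 0, -138, 0, 0, 0, 45], [14, 0, -184, 0, 0, -0.6, 45], [16, 2, -215, 0, 0, -0.6, 45]])

```text
clock: 17.6
tcp_pos: [0.5767, 0.2085, 0.1648]
orientation: [-0.092, 2.177, -2.182]
contact_force: [-0.2, 0.9, -1.5]
grip_width: 0.0572
```

Emit:
drive_tool(series=[[0, 0, 0, 0, 0, 0, 45], [0, 0, 0, 0, 0, 0, 45]])

```text
clock: 17.8
tcp_pos: [0.5757, 0.2097, 0.1646]
orientation: [-0.096, 2.176, -2.181]
contact_force: [-0.1, -0.3, -2.0]
grip_width: 0.0569
```

```bash
python3 - <<'E'
from h import *
w=grab("wrist","w23");st();plan([.577,.2105,.08],np.radians(-85.4))
E
```

```text
t 17.85 tcp [576.4 207.7 164.6] w 56.8 F [ 0.  -0.7 -0.7] j [-0.29  0.45 -0.21  1.76  0.12  0.94 -2.04]
shift [-0.9 84.6 -3. ] turn [[-0.2, 0.1, 0.1], [0.2, -179.9, 0.3]] tcp [576.4 207.7 164.6] jaw -85.3 ydir [-0.001 -0.003 -1.   ]
```

View pics/w23.png

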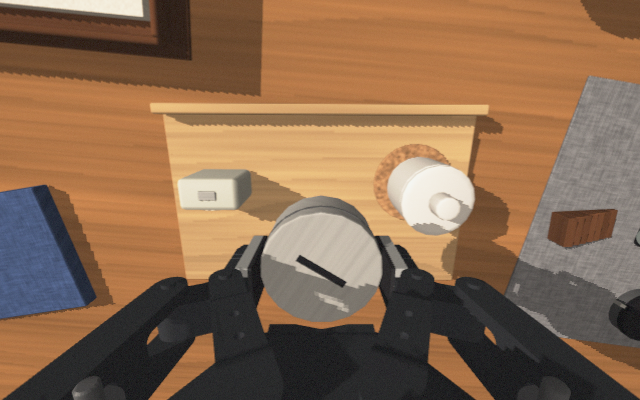

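```bash
cat >> h.py <<'E'
def ov(f,name,items,crop,k=3):
    """items: ('c',cx,cy,r,z,col) or ('box',cx,cy,lx,ly,z,yaw,col)"""
    im=cv2.resize(f["frame"],None,fx=k,fy=k,interpolation=cv2.INTER_CUBIC); a=np.linspace(0,2*np.pi,73)
    for it in items:
        if it[0]=='c':
            _,x,y,rr,z,col=it; P=[[x+rr*np.cos(b),y+rr*np.sin(b),z] for b in a]
        else:
            _,x,y,lx,ly,z,yaw,col=it; c,s=np.cos(yaw),np.sin(yaw)
            P=[[x+c*u*lx/2-s*v*ly/2,y+s*u*lx/2+c*v*ly/2,z] for u,v in ((1,1),(1,-1),(-1,-1),(-1,1),(1,1))]
        q=proj(f,P); cv2.polylines(im,[((q+.5)*k-.5).round().astype(int)],False,col,1)
    x0,x1,y0,y1=[int(k*v) for v in crop]; cv2.imwrite(f"pics/{name}.png",im[y0:y1,x0:x1])
E
python3 - <<'E'
from h import *
w=grab("wrist");y=np.radians(4.6)
it=[('c',.5852,.111,.042,.016,(255,0,0)),('c',.5857,.112,.031,.083,(0,255,0)),('box',.5685,.310,.03,.054,.068,y,(0,0,255)),('box',.5685,.310,.03,.054,.012,y,(255,0,0))]
ov(w,"w23b",it,(140,500,90,290),2.2)
E
```

```text
(no output)
```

View pics/w23b.png

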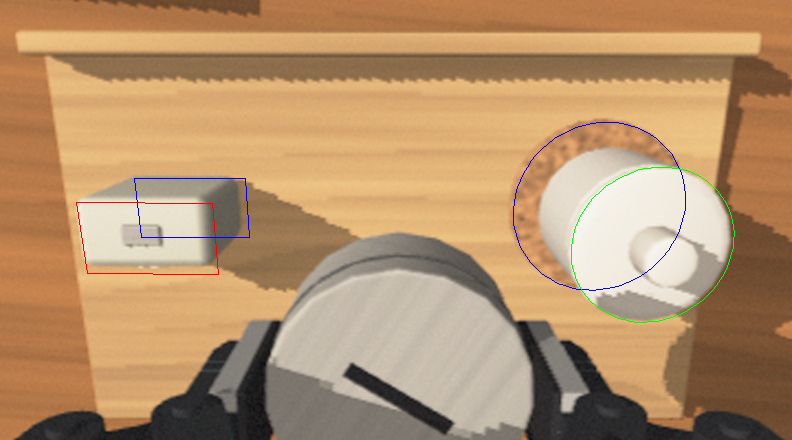

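```bash
python3 - <<'E'
from h import *
plan([.5777,.2103,.02],np.radians(-85.5))
E
```

```text
shift [ -1.3 144.6  -4.1] turn [[-0.2, 0.2, 0.1], [0.1, -179.8, 0.3]] tcp [576.9 206.6 164.6] jaw -85.3 ydir [-0.001 -0.004 -1.   ]
```

Emit:
drive_tool(series=[[-1, 35, -3, -0.2, 0.2, 0, 45], [-1, 75, -3.5, -0.2, 0.2, 0, 45], [-1, 110, -3.5, -0.2, 0.2, 0, 45], [-1, 125, -3.5, -0.2, 0.2, 0, 45], [-1, 130, -3.5, -0.2, 0.2, 0, 45]])

```text
clock: 18.4
tcp_pos: [0.5769, 0.2076, 0.0331]
orientation: [-0.087, 2.183, -2.187]
contact_force: [-0.8, -0.1, -2.1]
grip_width: 0.0567
```

Emit:
drive_tool(series=[[0, 0, 0, 0, 0, 0, 45], [0, 0, 0, 0, 0, 0, 45]])

```text
clock: 18.6
tcp_pos: [0.5782, 0.2073, 0.0346]
orientation: [-0.083, 2.183, -2.186]
contact_force: [-0.2, -0.0, -2.3]
grip_width: 0.0567
```

```bash
python3 - <<'E'
from h import *
w=grab("wrist","w24");st();plan([.5777,.2103,.0155],np.radians(-85.5));y=np.radians(4.4)
it=[('c',.5852,.111,.042,.016,(255,0,0)),('box',.57,.3105,.03,.054,.068,y,(0,0,255)),('box',.57,.3105,.03,.054,.012,y,(255,0,0))]
ov(w,"w24b",it,(0,640,0,400),1.25)
E
```

```text
t 18.65 tcp [578.3 207.6  34.8] w 56.6 F [-0.   1.  -1.5] j [-0.31  0.62 -0.18  1.83  0.17  0.7  -2.08]
shift [ 0.3 19.3 -2.7] turn [[-0.1, -0.2, 0.1], [-0.1, 179.8, -0.1]] tcp [578.3 207.6  34.8] jaw -85.7 ydir [-0.001 -0.001 -1.   ]
```

View pics/w24b.png

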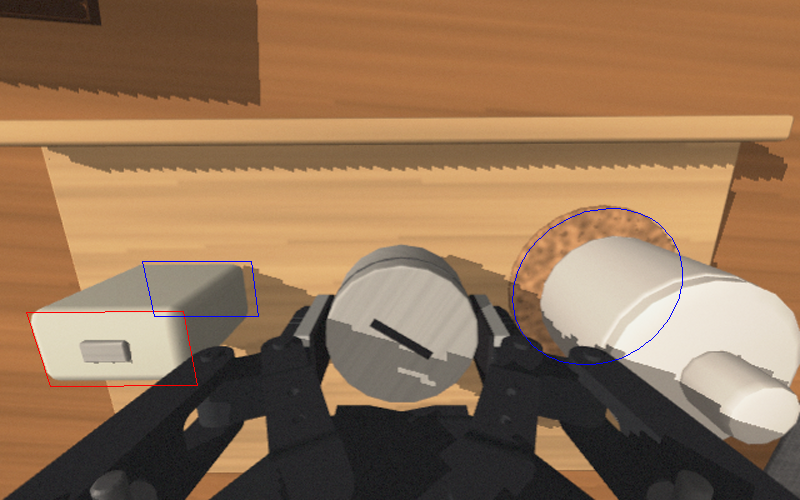

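Emit:
drive_tool(series=[[0, 8, -2.7, 0, 0, 0, 45], [0, 14, -2.7, 0, 0, 0, 45], [0, 17, -2.7, 0, 0, 0, 45], [0, 18, -2.7, 0, 0, 0, 45], [0, 18, -2.7, 0, 0, 0, 45]])

```text
clock: 19.15
tcp_pos: [0.5778, 0.2103, 0.0165]
orientation: [-0.084, 2.183, -2.186]
contact_force: [-0.3, -0.3, -1.9]
grip_width: 0.0569
```

```bash
python3 - <<'E'
from h import *
st();plan([.5777,.2103,.0155],np.radians(-85.5))
E
```

```text
t 19.15 tcp [577.8 210.3  16.5] w 56.9 F [-0.3 -0.3 -1.9] j [-0.32  0.65 -0.18  1.83  0.17  0.67 -2.09]
shift [ 0.1  1.  -0.1] turn [[-0.1, -0.2, 0.1], [-0.2, 179.8, -0.1]] tcp [577.8 210.3  16.5] jaw -85.7 ydir [-0.002 -0.002 -1.   ]
```

Emit:
drive_tool(series=[[0, 1, 0, 0, 0, 0, 45], [0, 2, 0, 0, 0, 0, 45]])

```text
clock: 19.35
tcp_pos: [0.5779, 0.2103, 0.0151]
orientation: [-0.084, 2.182, -2.186]
contact_force: [-4.4, -2.3, 12.0]
grip_width: 0.0571
```

Emit:
drive_tool(series=[[0, -0.5, 0, 0, 0, 0, 59], [0, -0.5, 0, 0, 0, 0, 63], [0, -0.5, 0, 0, 0, 0, 72], [0, -0.5, 0, 0, 0, 0, 72]])

```text
clock: 19.75
tcp_pos: [0.5781, 0.2103, 0.0157]
orientation: [-0.083, 2.182, -2.186]
contact_force: [-0.2, 0.1, -0.6]
grip_width: 0.0714
```

```bash
python3 - <<'E'
from h import *
w=grab("wrist","w25");st()
E
```

```text
t 19.8 tcp [578.  210.3  15.6] w 72.0 F [ 0.1 -0.  -0.4] j [-0.32  0.65 -0.18  1.83  0.18  0.67 -2.09]
```

Emit:
drive_tool(series=[[0, -20, 0, 0, 0, 0, 72], [0, -60, 0, 0, 0, 0, 72], [0, -105, 0, 0, 0, 0, 72], [0, -150, 0, 0, 0, 0, 72], [0, -170, 0, 0, 0, 0, 72]])

```text
clock: 20.3
tcp_pos: [0.5802, 0.2115, 0.1904]
orientation: [-0.077, 2.182, -2.18]
contact_force: [0.6, 0.1, -0.5]
grip_width: 0.0718
```

```bash
python3 - <<'E'
from h import *
w=grab("wrist","w26");st();y=np.radians(4.4)
it=[('c',.5777,.2107,.029,.042,(0,255,0)),('c',.5852,.111,.042,.016,(255,0,0)),('c',.5857,.112,.031,.083,(0,255,0)),('box',.57,.3105,.03,.054,.068,y,(0,0,255)),('box',.57,.3105,.03,.054,.012,y,(255,0,0))]
ov(w,"w26b",it,(140,500,90,290),2.2)
plan([.437,-.315,.16],np.radians(-45))
t=grab("top"); cv2.imwrite("pics/t26.png",cv2.resize(t["frame"][165:300,290:440],None,fx=5,fy=5,interpolation=cv2.INTER_CUBIC))
E
```

```text
t 20.35 tcp [581.1 212.  192.4] w 72.2 F [0.8 0.3 2.3] j [-0.29  0.43 -0.22  1.73  0.11  0.99 -2.04]
shift [183.2  30.3 514.8] turn [[-0.1, -40.7, -0.4], [0.5, 139.3, -0.1]] tcp [581.1 212.  192.4] jaw -85.7 ydir [ 0.007  0.002 -1.   ]
```

View pics/w26b.png

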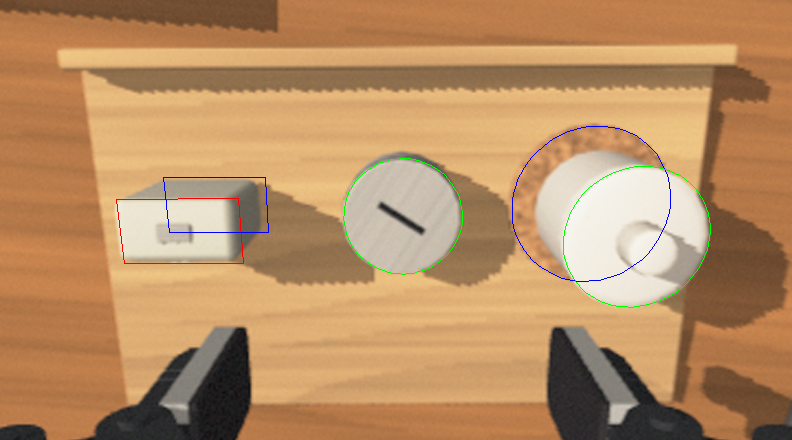

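View pics/t26.png

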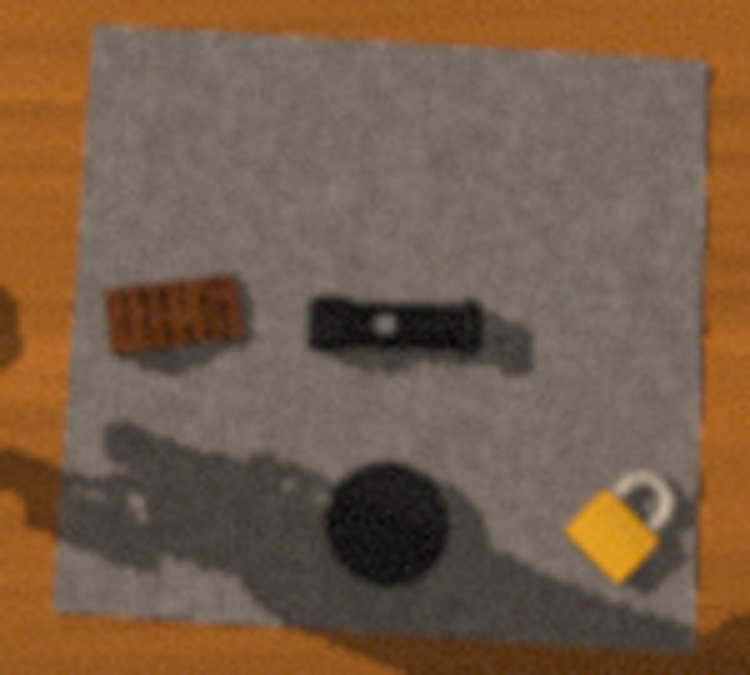

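```bash
python3 - <<'E'
from h import *
t=grab("top");g=lambda u,v:(290+(u-2)/5,165+(v-2)/5)
P=cast(t,[g(565,530),g(605,489),g(658,540),g(617,585)],.021)*1000; print(P.round(1),P.mean(0).round(1))
for a,b in ((0,1),(1,2),(2,3),(3,0)): d=P[b]-P[a];print(np.linalg.norm(d).round(1),np.degrees(np.arctan2(d[1],d[0])).round(1))
plan([.437,-.315,.16],np.radians(-133.3))
E
```

```text
[[ 440.3 -291.6   21. ]
 [ 460.6 -312.6   21. ]
 [ 435.  -338.4   21. ]
 [ 412.8 -316.8   21. ]] [ 437.2 -314.8   21. ]
29.3 -45.9
36.3 -134.9
31.0 135.8
37.3 42.5
shift [181.   27.3 513.9] turn [[0.0, 47.6, -0.1], [-0.1, -132.4, -0.0]] tcp [579.1 211.  187.3] jaw -85.7 ydir [ 0.001 -0.    -1.   ]
```

Emit:
drive_tool(series=[[14, 0, 42, 0, 4, 0, 60], [29, 0, 86, 0, 8, 0, 60], [44, 0, 130, 0, 12, 0, 60], [59, 5, 174, 0, 17, 0, 60], [74, 8, 216, 0, 22, 0, 60]])

```text
clock: 20.95
tcp_pos: [0.5195, -0.0122, 0.1774]
orientation: [-0.323, -2.051, 2.053]
contact_force: [-0.2, -0.2, 0.6]
grip_width: 0.0602
```

```bash
python3 - <<'E'
from h import *
st();plan([.437,-.315,.14],np.radians(-135.5))
E
```

```text
t 20.95 tcp [519.5 -12.2 177.4] w 60.2 F [-0.2 -0.2  0.6] j [-0.03  0.29 -0.08  1.97  0.03  0.88 -2.01]
shift [-14.9  37.8 313.5] turn [[-0.1, 27.5, 0.0], [0.1, -152.5, 0.1]] tcp [519.5 -12.2 177.4] jaw -108.0 ydir [-0.002 -0.001 -1.   ]
```

Emit:
drive_tool(series=[[-2, 3, 46, 0, 4, 0, 60], [-4, 6, 92, 0, 8, 0, 60], [-6, 10, 138, 0, 12, 0, 60], [-8, 15, 184, 0, 16, 0, 60], [-10, 20, 230, 0, 20, 0, 60]])

```text
clock: 21.45
tcp_pos: [0.4562, -0.2354, 0.1561]
orientation: [-0.631, -1.835, 1.838]
contact_force: [0.7, 1.5, -0.2]
grip_width: 0.0602
```

```bash
python3 - <<'E'
from h import *
st();plan([.437,-.315,.13],np.radians(-135.5))
E
```

```text
t 21.45 tcp [ 456.2 -235.4  156.1] w 60.2 F [ 0.7  1.5 -0.2] j [ 0.28  0.31  0.09  2.01 -0.03  0.83 -1.85]
shift [-34.1  26.2  74.4] turn [[-0.2, 7.4, 0.2], [0.3, -172.6, 0.3]] tcp [ 456.2 -235.4  156.1] jaw -128.1 ydir [-0.004 -0.    -1.   ]
```

Emit:
drive_tool(series=[[-17, 9, 36, 0, 4, 0, 60], [-33, 20, 72, 0, 7.4, 0, 60], [-34, 26, 73, 0, 7.4, 0, 60], [-34, 26, 73, 0, 7.4, 0, 60], [-34, 26, 73, 0, 7.4, 0, 60]])

```text
clock: 21.95
tcp_pos: [0.4377, -0.3122, 0.1292]
orientation: [-0.728, -1.753, 1.755]
contact_force: [1.7, 0.1, 0.5]
grip_width: 0.0598
```

```bash
python3 - <<'E'
from h import *
w=grab("wrist","w27");st();y=np.radians(-45.5)
it=[('box',.4372,-.3148,.032,.038,.021,y,(0,255,0))]
ov(w,"w27b",it,(200,440,120,320),3)
plan([.437,-.315,.006],np.radians(-135.5))
E
```

```text
t 22.0 tcp [ 438.2 -312.1  129.7] w 60.0 F [0.7 0.4 1.2] j [ 0.39  0.38  0.14  1.98 -0.07  0.79 -1.79]
shift [ -1.8 123.7   2.5] turn [[-0.2, 0.1, 0.2], [0.4, -179.9, 0.3]] tcp [ 438.2 -312.1  129.7] jaw -135.4 ydir [-0.005  0.001 -1.   ]
```

View pics/w27b.png

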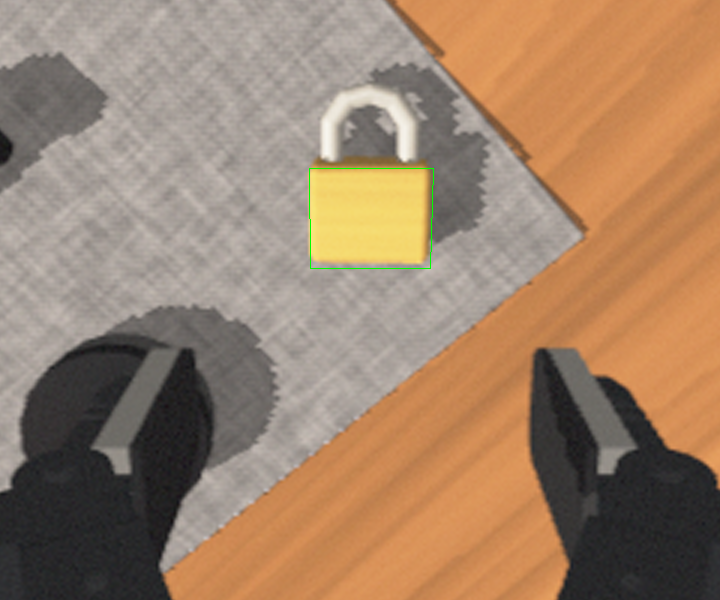

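Emit:
drive_tool(series=[[-3, 35, 2, -0.2, 0, 0.2, 60], [-3, 75, 2, -0.2, 0, 0.2, 60], [-3, 105, 2, -0.2, 0, 0.2, 60], [-3, 118, 2, -0.2, 0, 0.2, 60], [-3, 123, 2, -0.2, 0, 0.2, 60]])

```text
clock: 22.5
tcp_pos: [0.4383, -0.3143, 0.0059]
orientation: [-0.73, -1.758, 1.755]
contact_force: [-0.6, -1.1, 0.9]
grip_width: 0.0602
```

Emit:
drive_tool(series=[[0, 0, 0, 0, 0, 0, 60], [0, 0, 0, 0, 0, 0, 60]])

```text
clock: 22.7
tcp_pos: [0.4394, -0.3144, 0.0071]
orientation: [-0.732, -1.759, 1.756]
contact_force: [-0.0, -0.1, -0.2]
grip_width: 0.0598
```

```bash
python3 - <<'E'
from h import *
w=grab("wrist","w28");st();plan([.4375,-.3155,.006],np.radians(-135.5))
E
```

```text
t 22.75 tcp [ 439.4 -314.6    7.3] w 60.0 F [-0.1 -0.9 -0.3] j [ 0.43  0.58  0.1   2.03 -0.11  0.53 -1.75]
shift [0.7 1.3 2. ] turn [[0.1, 0.3, 0.0], [0.0, -179.7, -0.1]] tcp [ 439.4 -314.6    7.3] jaw -135.2 ydir [ 0.001  0.001 -1.   ]
```

View pics/w28.png

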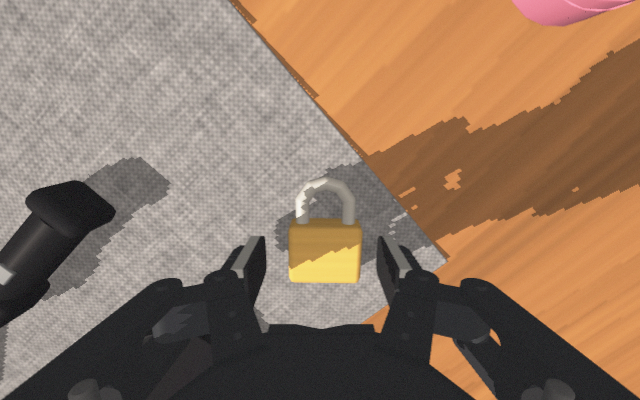

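Emit:
drive_tool(series=[[0, 1, 1.6, 0, 0, 0, 60], [0, 1, 1.6, 0, 0, 0, 25], [0, 1, 1.6, 0, 0, 0, 25], [0, 1, 1.6, 0, 0, 0, 25], [0, 1, 1.6, 0, 0, 0, 25]], squeeze=40)

```text
clock: 23.25
tcp_pos: [0.4386, -0.3162, 0.0071]
orientation: [-0.734, -1.759, 1.756]
contact_force: [-2.0, -0.6, 6.1]
grip_width: 0.0371
```

```bash
python3 - <<'E'
from h import *
w=grab("wrist","w29");st();p,R0=tool();plan([.4375,-.3155,.006],np.radians(-135.5))
E
```

```text
t 23.3 tcp [ 438.6 -316.2    7.1] w 37.2 F [-1.5  0.7  5.4] j [ 0.43  0.58  0.1   2.03 -0.11  0.53 -1.75]
shift [1.3 1.1 0.3] turn [[0.1, 0.2, -0.1], [-0.1, -179.8, -0.2]] tcp [ 438.6 -316.2    7.1] jaw -135.3 ydir [ 0.002  0.    -1.   ]
```

View pics/w29.png

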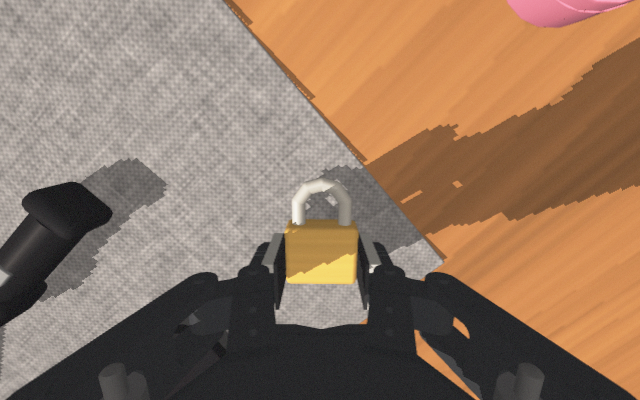

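```bash
python3 - <<'E'
from h import *
w=grab("wrist");p,R0=tool()
im=w["frame"][200:300,270:375]; cv2.imwrite("pics/w29z.png",cv2.resize(im,None,fx=6,fy=6,interpolation=cv2.INTER_CUBIC))
for dx in (-2,0,2):
  c=proj(w,[p+R0.apply([dx/1000+a*.016,-.0139,b*.019]) for a,b in ((-1,-1),(-1,1),(1,1),(1,-1))]); print(dx,((c-[270,200]+.5)*6-.5).round())
E
```

```text
-2 [[ 83. 142.]
 [543. 142.]
 [529. 484.]
 [ 96. 484.]]
0 [[ 84. 164.]
 [542. 165.]
 [528. 504.]
 [ 97. 504.]]
2 [[ 85. 187.]
 [541. 187.]
 [527. 524.]
 [ 98. 524.]]
```

View pics/w29z.png

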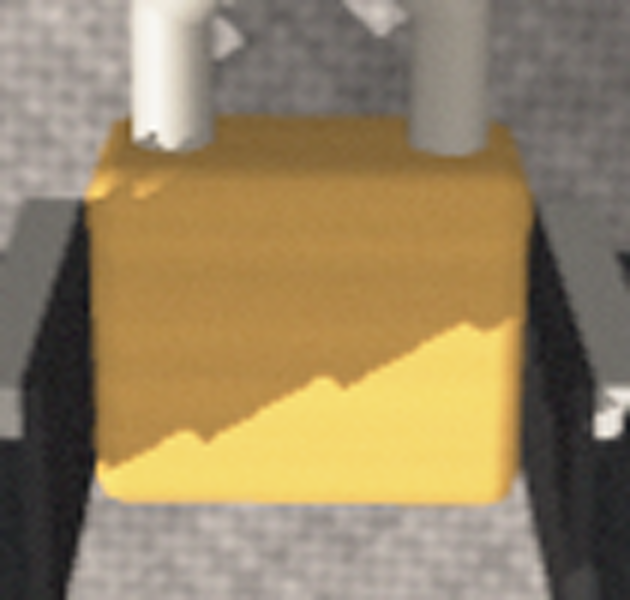

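Emit:
drive_tool(series=[[0, -15, 0, 0, 0, 0, 25], [0, -55, 0, 0, 0, 0, 25], [0, -95, 0, 0, 0, 0, 25], [0, -135, 0, 0, 0, 0, 25], [0, -150, 0, 0, 0, 0, 25]])

```text
clock: 23.85
tcp_pos: [0.4397, -0.3174, 0.1611]
orientation: [-0.741, -1.76, 1.758]
contact_force: [1.1, 0.6, -2.1]
grip_width: 0.0369
```

```bash
python3 - <<'E'
from h import *
w=grab("wrist","w30");st();plan([.5777,.2105,.16],np.radians(-85.6))
E
```

```text
t 23.9 tcp [ 440.2 -317.7  162. ] w 37.0 F [ 1.1 -0.9  1.2] j [ 0.39  0.34  0.15  1.96 -0.07  0.84 -1.79]
shift [ 278.6    1.6 -469.3] turn [[0.0, -49.7, -0.5], [0.6, 130.3, 0.0]] tcp [ 440.2 -317.7  162. ] jaw -135.3 ydir [ 0.008 -0.003 -1.   ]
```

View pics/w30.png

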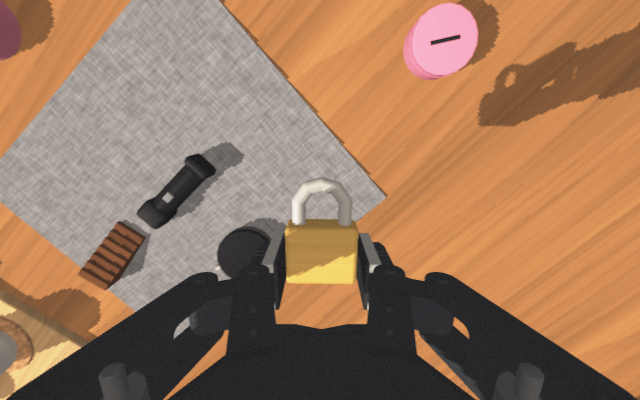

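Emit:
drive_tool(series=[[16, 0, -26, 0, -3, 0, 25], [37, 0, -62, 0, -7, 0, 25], [60, 0, -101, 0, -11, 0, 25], [83, 0, -140, 0, -15, 0, 25], [106, 0, -179, 0, -19, 0, 25]])

```text
clock: 24.4
tcp_pos: [0.4923, -0.1147, 0.161]
orientation: [-0.465, -1.97, 1.972]
contact_force: [1.0, 0.3, -0.9]
grip_width: 0.0371
```

```bash
python3 - <<'E'
from h import *
st();plan([.5777,.2105,.16],np.radians(-85.6))
E
```

```text
t 24.4 tcp [ 492.3 -114.7  161. ] w 37.1 F [ 1.   0.3 -0.9] j [ 0.11  0.28 -0.    2.03  0.    0.82 -1.93]
shift [  66.6    0.7 -329.5] turn [[-0.1, -30.5, -0.4], [0.6, 149.5, -0.1]] tcp [ 492.3 -114.7  161. ] jaw -116.1 ydir [ 0.007 -0.003 -1.   ]
```

Emit:
drive_tool(series=[[9, 0, -45, 0, -5, 0, 25], [18, 0, -90, 0, -10, 0, 25], [28, 0, -136, 0, -15, 0, 25], [37, 0, -182, 0, -20, 0, 25], [46, 0, -228, 0, -25, 0, 25]])

```text
clock: 24.9
tcp_pos: [0.551, 0.1119, 0.1598]
orientation: [-0.025, -2.213, 2.219]
contact_force: [0.7, 0.1, -2.0]
grip_width: 0.0367
```

```bash
python3 - <<'E'
from h import *
st();plan([.5777,.2105,.14],np.radians(-85.6))
E
```

```text
t 24.9 tcp [551.  111.9 159.8] w 36.7 F [ 0.7  0.1 -2. ] j [-0.18  0.38 -0.17  1.89  0.09  0.87 -1.98]
shift [-25.   19.6 -99.1] turn [[-0.2, -5.3, -0.3], [0.5, 174.7, -0.3]] tcp [551.  111.9 159.8] jaw -90.9 ydir [ 0.006 -0.003 -1.   ]
```

Emit:
drive_tool(series=[[-10, 0, -40, 0, -3, 0, 25], [-20, 0, -80, 0, -5, 0, 25], [-25, 10, -97, 0, -5.3, -0.3, 25], [-25, 20, -97, 0, -5.3, -0.3, 25], [-25, 20, -97, 0, -5.3, -0.3, 25]])

```text
clock: 25.4
tcp_pos: [0.5759, 0.2072, 0.1368]
orientation: [-0.088, 2.179, -2.191]
contact_force: [-0.4, -0.0, -2.2]
grip_width: 0.0365
```

```bash
python3 - <<'E'
from h import *
w=grab("wrist","w31");st();plan([.5777,.2105,.07],np.radians(-85.6))
ov(w,"w31b",[('c',.5777,.2107,.029,.042,(0,255,0))],(180,440,120,300),3)
E
```

```text
t 25.45 tcp [576.5 206.5 137.8] w 37.0 F [-0.4 -0.7 -0.7] j [-0.3   0.49 -0.2   1.78  0.12  0.89 -2.05]
shift [-1.7 67.8 -4.3] turn [[-0.3, -0.1, 0.2], [-0.3, 179.9, -0.5]] tcp [576.5 206.5 137.8] jaw -85.7 ydir [-0.003 -0.005 -1.   ]
```

View pics/w31b.png

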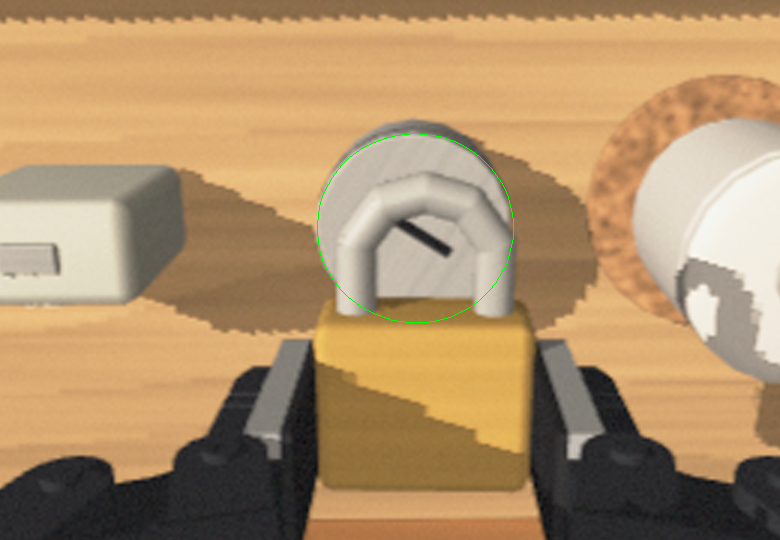

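Emit:
drive_tool(series=[[-1.7, 25, -4, -0.3, 0, 0.2, 25], [-1.7, 50, -4, -0.3, 0, 0.2, 25], [-1.7, 66, -4, -0.3, 0, 0.2, 25], [-1.7, 68, -4, -0.3, 0, 0.2, 25], [-1.7, 68, -4, -0.3, 0, 0.2, 25]])

```text
clock: 25.95
tcp_pos: [0.5778, 0.2095, 0.07]
orientation: [-0.081, 2.184, -2.184]
contact_force: [-0.7, 0.1, -1.0]
grip_width: 0.0368
```

```bash
python3 - <<'E'
from h import *
w=grab("wrist","w32");st();plan([.5777,.2105,.0465],np.radians(-85.6))
E
```

```text
t 26.0 tcp [578.3 209.9  70.7] w 36.8 F [ 0.5  1.1 -0.6] j [-0.31  0.57 -0.19  1.82  0.15  0.76 -2.07]
shift [ 0.6 24.2 -0.6] turn [[0.0, -0.2, -0.1], [0.1, 179.8, 0.0]] tcp [578.3 209.9  70.7] jaw -85.8 ydir [ 0.001  0.    -1.   ]
```

Emit:
drive_tool(series=[[0.5, 12, -0.6, 0, 0, 0, 25], [0.5, 20, -0.6, 0, 0, 0, 25], [0.5, 23, -0.6, 0, 0, 0, 25], [0.5, 24, -0.6, 0, 0, 0, 25]])

```text
clock: 26.4
tcp_pos: [0.5772, 0.2104, 0.0461]
orientation: [-0.081, 2.183, -2.184]
contact_force: [-2.1, -0.8, 4.5]
grip_width: 0.0373
```

```bash
python3 - <<'E'
from h import *
w=grab("wrist","w33");st();plan([.5777,.2105,.0465],np.radians(-85.6))
ov(w,"w33b",[('c',.5777,.2107,.029,.042,(0,255,0))],(180,440,120,300),3)
E
```

```text
t 26.45 tcp [577.4 210.4  46.4] w 36.5 F [-0.1  0.3 -1.7] j [-0.31  0.61 -0.18  1.83  0.16  0.72 -2.08]
shift [-0.3 -0.1 -0.1] turn [[-0.0, -0.2, -0.0], [0.0, 179.8, -0.0]] tcp [577.4 210.4  46.4] jaw -85.8 ydir [ 0. -0. -1.]
```

View pics/w33b.png

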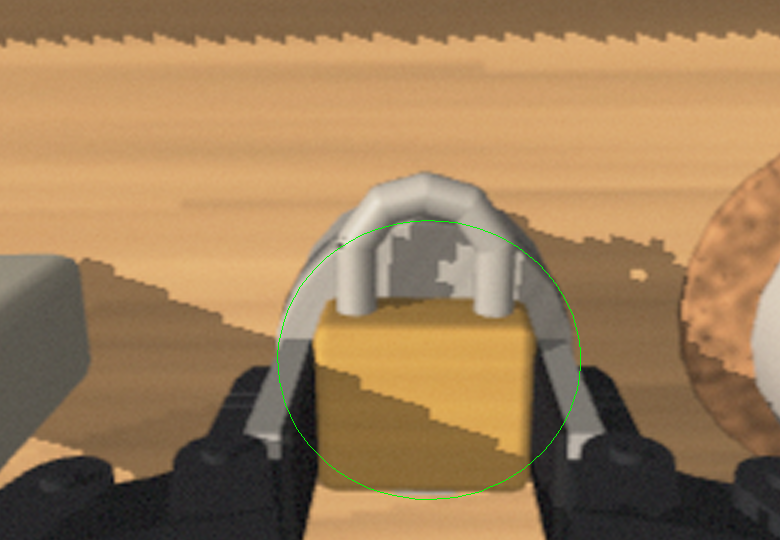

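Emit:
drive_tool(series=[[-0.3, 0.8, 0, 0, 0, 0, 25], [-0.3, 0, 0, 0, 0, 0, 39], [-0.3, 0, 0, 0, 0, 0, 43], [-0.3, 0, 0, 0, 0, 0, 52], [-0.3, 0, 0, 0, 0, 0, 52]])

```text
clock: 26.95
tcp_pos: [0.5778, 0.2105, 0.0464]
orientation: [-0.08, 2.183, -2.183]
contact_force: [-0.0, 0.9, 0.9]
grip_width: 0.052
```

Emit:
drive_tool(series=[[0, -15, 0, 0, 0, 0, 52], [0, -50, 0, 0, 0, 0, 52], [0, -95, 0, 0, 0, 0, 52], [0, -130, 0, 0, 0, 0, 52], [0, -135, 0, 0, 0, 0, 52]])

```text
clock: 27.45
tcp_pos: [0.5807, 0.2119, 0.188]
orientation: [-0.07, 2.183, -2.175]
contact_force: [1.1, 0.4, -0.2]
grip_width: 0.0519
```

```bash
python3 - <<'E'
from h import *
w=grab("wrist","w34");st();plan([.544,-.209,.16],np.radians(-180))
ov(w,"w34b",[('c',.5777,.2107,.029,.042,(0,255,0)),('box',.5777,.2107,.032,.038,.06,np.radians(4.4),(255,0,0))],(200,440,110,300),3)
t=grab("top");cv2.imwrite("pics/t34.png",t["frame"])
E
```

```text
t 27.5 tcp [579.9 211.4 186.3] w 52.2 F [ 0.7 -0.3  0.2] j [-0.29  0.43 -0.21  1.74  0.11  0.97 -2.04]
shift [ 67.   24.8 416.7] turn [[-0.2, -85.8, -0.4], [0.5, 94.2, -0.2]] tcp [579.9 211.4 186.3] jaw -85.8 ydir [ 0.007  0.003 -1.   ]
```

View pics/w34b.png

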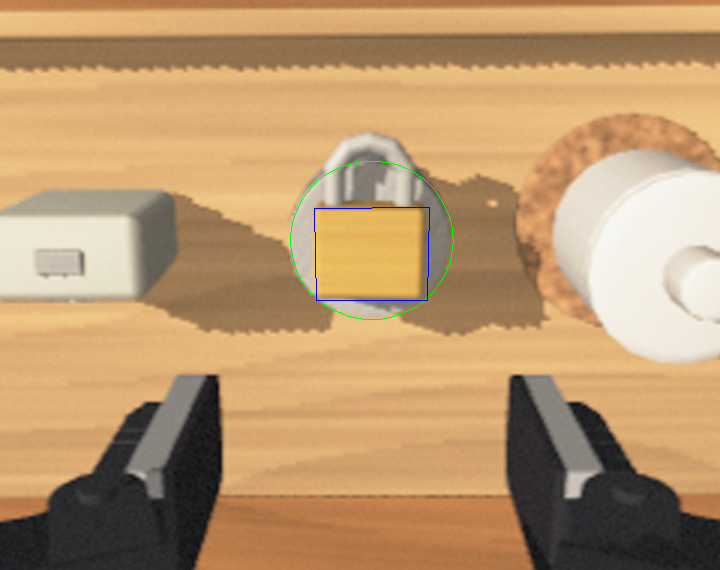

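```bash
python3 - <<'E'
from h import *
t=grab("top");im=t["frame"][220:240,345:392]
cv2.imwrite("pics/t35.png",cv2.resize(im,None,fx=12,fy=12,interpolation=cv2.INTER_CUBIC))
E
```

Emit:
drive_tool(series=[[6, 0, 42, 0, -8, 0, 52], [14, 0, 87, 0, -16, 0, 52], [21, 0, 130, 0, -24, 0, 52], [28, 0, 174, 0, -32, 0, 52], [35, 2, 218, 0, -40, 0, 52]])

```text
clock: 28.1
tcp_pos: [0.5575, -0.0114, 0.1785]
orientation: [-0.725, 1.766, -1.764]
contact_force: [0.4, -0.2, -0.4]
grip_width: 0.0518
```

View pics/t35.png

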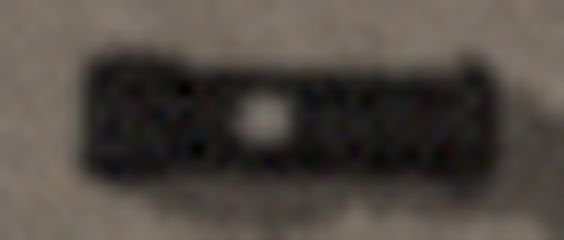

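```bash
python3 - <<'E'
from h import *
st();plan([.544,-.209,.15],np.radians(0))
E
```

```text
t 28.1 tcp [557.5 -11.4 178.5] w 51.8 F [ 0.4 -0.2 -0.4] j [ 0.15  0.36 -0.3   1.87  0.13  0.93 -1.  ]
shift [148.4  28.5 131.3] turn [[0.1, -45.4, 0.0], [-0.0, 134.6, 0.1]] tcp [557.5 -11.4 178.5] jaw -45.4 ydir [-0.001  0.    -1.   ]
```

Emit:
drive_tool(series=[[37, 5, 33, 0, -8, 0, 52], [74, 12, 66, 0, -16, 0, 52], [111, 20, 99, 0, -24, 0, 52], [145, 28, 128, 0, -32, 0, 52], [148, 28, 131, 0, -40, 0, 52]])

```text
clock: 28.6
tcp_pos: [0.5399, -0.2168, 0.1472]
orientation: [-1.168, 1.287, -1.28]
contact_force: [-0.7, -0.4, -0.0]
grip_width: 0.0521
```

Emit:
drive_tool(series=[[0, 0, 0, 0, -5.4, 0, 52], [0, 0, 0, 0, -5.4, 0, 52], [0, 0, 0, 0, -5.4, 0, 52]])

```text
clock: 28.9
tcp_pos: [0.5392, -0.2163, 0.146]
orientation: [-1.213, 1.222, -1.21]
contact_force: [0.6, 0.8, -0.6]
grip_width: 0.0522
```

```bash
python3 - <<'E'
from h import *
w=grab("wrist","w36");st();plan([.544,-.209,.0],np.radians(0))
ov(w,"w36b",[('box',.544,-.209,.028,.09,.031,0,(0,255,0))],(200,440,110,300),3)
t=grab("top");P=cast(t,[(351.7,229.6),(386.3,230.4)],.017)*1000;print(P,P.mean(0))
E
```

```text
t 28.95 tcp [ 539.6 -215.9  146.5] w 52.0 F [-0.1  0.6  0.1] j [ 0.57  0.45 -0.39  1.84  0.22  0.9   0.08]
shift [ -7.  146.4   5.6] turn [[0.5, -0.4, 0.0], [-0.1, 179.6, 0.8]] tcp [ 539.6 -215.9  146.5] jaw -0.4 ydir [-0.009 -0.001 -1.   ]
[[ 545.38617945 -164.64991314   17.        ]
 [ 542.61397768 -254.05559833   17.        ]] [ 544.00007857 -209.35275573   17.        ]
```

View pics/w36b.png

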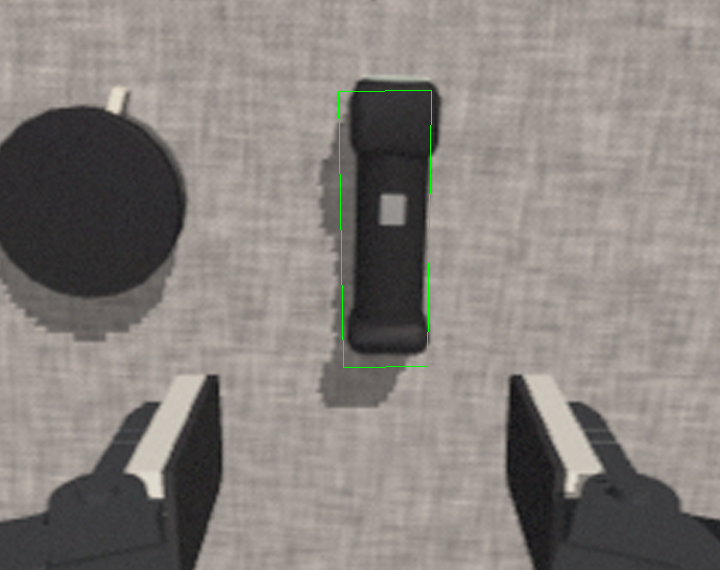

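```bash
python3 - <<'E'
from h import *
plan([.545,-.208,.0055],np.radians(-1.6))
E
```

```text
shift [ -8.  141.3   6.2] turn [[0.5, 1.3, 0.1], [0.1, -178.7, -0.7]] tcp [ 540.  -215.8  146.8] jaw -0.3 ydir [-0.008 -0.001 -1.   ]
```

Emit:
drive_tool(series=[[-8, 30, 6, 0.5, 1.3, 0, 52], [-8, 70, 6, 0.5, 1.3, 0, 52], [-8, 110, 6, 0.5, 1.3, 0, 52], [-8, 130, 6, 0.5, 1.3, 0, 52], [-8, 138, 6, 0.5, 1.3, 0, 52]])

```text
clock: 29.5
tcp_pos: [0.5435, -0.2065, 0.0065]
orientation: [-1.198, 1.232, -1.228]
contact_force: [-0.4, 0.3, -0.2]
grip_width: 0.0521
```

Emit:
drive_tool(series=[[0, 0, 0, 0, 0, 0, 52], [0, 0, 0, 0, 0, 0, 52]])

```text
clock: 29.7
tcp_pos: [0.5443, -0.206, 0.0074]
orientation: [-1.198, 1.231, -1.228]
contact_force: [0.9, -0.3, 0.3]
grip_width: 0.0517
```

```bash
python3 - <<'E'
from h import *
w=grab("wrist","w37");st();plan([.545,-.208,.0055],np.radians(-1.6))
E
```

```text
t 29.75 tcp [ 544.6 -206.4    7.8] w 52.2 F [ 0.2  0.4 -0.2] j [ 0.5   0.64 -0.32  1.91  0.32  0.64 -0.05]
shift [1.6 2.3 0.5] turn [[0.1, 0.0, 0.0], [0.0, -180.0, -0.1]] tcp [ 544.6 -206.4    7.8] jaw -1.6 ydir [-0.001 -0.001 -1.   ]
```

View pics/w37.png

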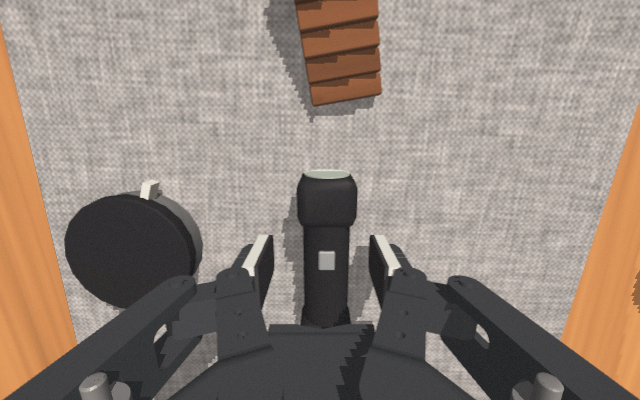

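Emit:
drive_tool(series=[[1, 1.5, 2, 0, 0, 0, 52], [1, 1.5, 2, 0, 0, 0, 12], [1, 1.5, 2, 0, 0, 0, 12], [1, 1.5, 2, 0, 0, 0, 12], [1, 1.5, 2, 0, 0, 0, 12]], squeeze=30)

```text
clock: 30.25
tcp_pos: [0.547, -0.2077, 0.007]
orientation: [-1.197, 1.229, -1.23]
contact_force: [-1.2, -0.0, 4.8]
grip_width: 0.0232
```

```bash
python3 - <<'E'
from h import *
w=grab("wrist","w38");st();plan([.545,-.208,.0055],np.radians(-1.6))
im=w["frame"][150:340,240:400]; cv2.imwrite("pics/w38z.png",cv2.resize(im,None,fx=3,fy=3,interpolation=cv2.INTER_CUBIC))
p,R0=tool()
# head front top edge etc: predicted pixel of head end top for centre offset dx along tool x (head toward -x tool)
for dx in (-4,-2,0,2,4):
    c=proj(w,[p+R0.apply([(dx-45)/1000,-(.031-p[2]),0]),p+R0.apply([(dx-21)/1000,-(.031-p[2]),0]),p+R0.apply([(dx+33)/1000,-(.031-p[2]),0])]); print(dx,((c-[240,150]+.5)*3-.5).round(0).tolist())
E
```

```text
t 30.3 tcp [ 547.1 -207.7    7. ] w 22.9 F [-0.9 -0.2  6.1] j [ 0.5   0.65 -0.32  1.9   0.32  0.64 -0.05]
shift [ 0.4  1.5 -2. ] turn [[0.0, 0.0, 0.1], [0.1, -180.0, -0.0]] tcp [ 547.1 -207.7    7. ] jaw -1.6 ydir [-0.    -0.001 -1.   ]
-4 [[249.0, 61.0], [249.0, 217.0], [248.0, 516.0]]
-2 [[249.0, 74.0], [248.0, 229.0], [248.0, 526.0]]
0 [[249.0, 88.0], [248.0, 242.0], [248.0, 536.0]]
2 [[249.0, 101.0], [248.0, 254.0], [248.0, 546.0]]
4 [[249.0, 115.0], [248.0, 266.0], [248.0, 555.0]]
```

View pics/w38z.png

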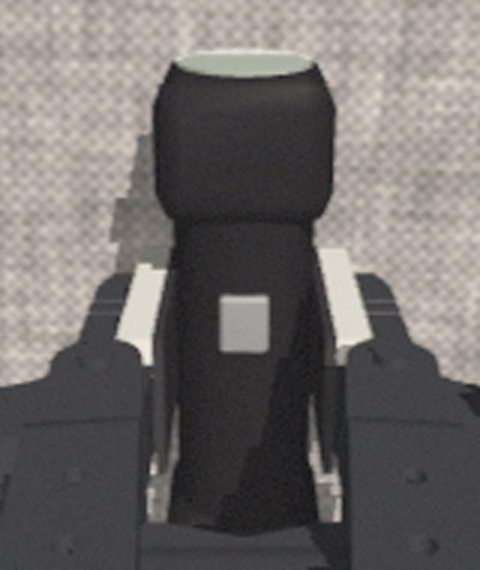

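Emit:
drive_tool(series=[[0, -15, 0, 0, 0, 0, 12], [0, -50, 0, 0, 0, 0, 12], [0, -90, 0, 0, 0, 0, 12], [0, -125, 0, 0, 0, 0, 12], [0, -135, 0, 0, 0, 0, 12]])

```text
clock: 30.8
tcp_pos: [0.5493, -0.208, 0.147]
orientation: [-1.194, 1.223, -1.235]
contact_force: [0.5, -0.6, -0.1]
grip_width: 0.0229
```

```bash
python3 - <<'E'
from h import *
w=grab("wrist","w39");st();plan([.505,.2036,.15],np.radians(4.4))
E
```

```text
t 30.85 tcp [ 549.2 -208.1  146.7] w 23.1 F [-0.1 -0.2  0.5] j [ 0.56  0.45 -0.39  1.83  0.22  0.89  0.04]
shift [-410.3   -4.9  -55.6] turn [[-0.3, -6.0, 0.2], [-0.3, 174.0, -0.5]] tcp [ 549.2 -208.1  146.7] jaw -1.6 ydir [ 0.006 -0.003 -1.   ]
```

View pics/w39.png

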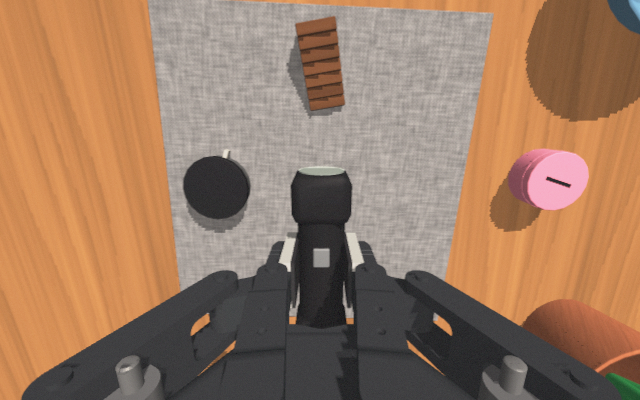

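Emit:
drive_tool(series=[[-28, 0, -4, 0, 0, 0, 12], [-70, 0, -10, 0, -1, 0, 12], [-115, 0, -16, 0, -2, 0, 12], [-160, 0, -22, 0, -3, 0, 12], [-205, 0, -28, 0, -4, 0, 12]])

```text
clock: 31.35
tcp_pos: [0.5255, -0.001, 0.145]
orientation: [-1.228, 1.173, -1.182]
contact_force: [1.1, 0.2, -0.5]
grip_width: 0.0233
```

```bash
python3 - <<'E'
from h import *
st();plan([.505,.2036,.14],np.radians(4.4))
E
```

```text
t 31.35 tcp [525.5  -1.  145. ] w 23.3 F [ 1.1  0.2 -0.5] j [ 0.27  0.38 -0.47  1.97  0.23  0.84 -0.29]
shift [-205.3    4.2  -11.8] turn [[-0.2, -2.0, 0.2], [-0.3, 178.0, -0.4]] tcp [525.5  -1.  145. ] jaw 2.4 ydir [ 0.004 -0.003 -1.   ]
```

Emit:
drive_tool(series=[[-46, 0, -3, 0, -1, 0, 12], [-92, 0, -6, 0, -1.5, 0, 12], [-138, 0, -8, 0, -2, 0, 12], [-180, 2, -10, 0, -2, 0, 12], [-202, 4, -11.5, 0, -2, 0, 12]])

```text
clock: 31.85
tcp_pos: [0.5036, 0.2046, 0.1395]
orientation: [-1.246, 1.146, -1.151]
contact_force: [1.1, 0.0, -0.7]
grip_width: 0.0227
```

Emit:
drive_tool(series=[[0, 0, 0, 0, 0, 0, 12], [0, 0, 0, 0, 0, 0, 12]])

```text
clock: 32.05
tcp_pos: [0.5025, 0.2046, 0.1385]
orientation: [-1.249, 1.145, -1.149]
contact_force: [-0.1, -1.7, -1.2]
grip_width: 0.0231
```

```bash
python3 - <<'E'
from h import *
w=grab("wrist","w40");st();plan([.505,.2036,.06],np.radians(4.4))
E
```

```text
t 32.1 tcp [503.1 203.3 138.7] w 23.0 F [ 0.8 -0.9 -1.1] j [-0.07  0.42 -0.53  1.93  0.28  0.86 -0.67]
shift [-0.5 78.7  1.9] turn [[-0.1, 0.3, 0.2], [0.3, -179.7, 0.1]] tcp [503.1 203.3 138.7] jaw 4.7 ydir [ 0.001 -0.003 -1.   ]
```

View pics/w40.png

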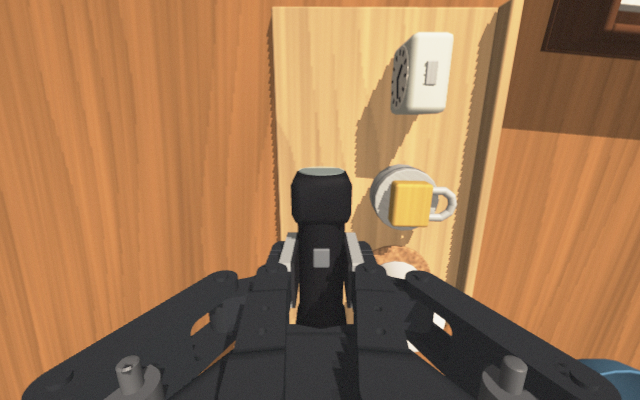

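Emit:
drive_tool(series=[[-0.5, 30, 2, 0, 0.3, 0.2, 12], [-0.5, 60, 2, 0, 0.3, 0.2, 12], [-0.5, 85, 2, 0, 0.3, 0.2, 12], [-0.5, 98, 2, 0, 0.3, 0.2, 12], [-0.5, 98, 2, 0, 0.3, 0.2, 12]])

```text
clock: 32.6
tcp_pos: [0.5043, 0.2014, 0.0391]
orientation: [-1.247, 1.155, -1.154]
contact_force: [-0.3, 0.0, -0.8]
grip_width: 0.023
```

```bash
python3 - <<'E'
from h import *
w=grab("wrist","w41");st();plan([.505,.2036,.0165],np.radians(4.4))
E
```

```text
t 32.65 tcp [505.2 202.3  40.4] w 22.9 F [-0.1  0.   0.1] j [-0.13  0.57 -0.46  1.99  0.39  0.68 -0.77]
shift [-1.3 23.9 -0.1] turn [[0.0, -0.1, 0.0], [-0.1, 179.9, 0.0]] tcp [505.2 202.3  40.4] jaw 4.3 ydir [-0.    -0.001 -1.   ]
```

View pics/w41.png

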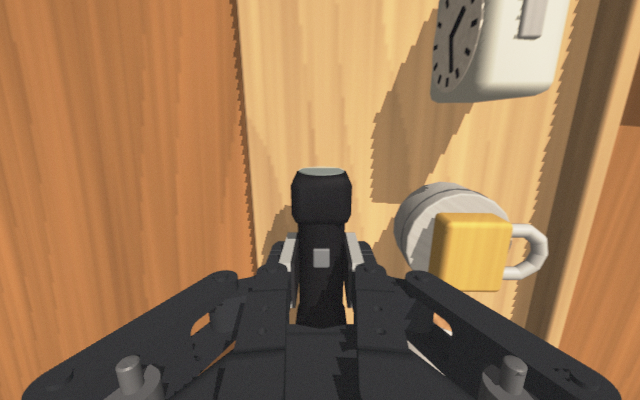

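Emit:
drive_tool(series=[[-1.3, 10, 0, 0, 0, 0, 12], [-1.3, 18, 0, 0, 0, 0, 12], [-1.3, 22, 0, 0, 0, 0, 12], [-1.3, 23, 0, 0, 0, 0, 12]])

```text
clock: 33.05
tcp_pos: [0.5048, 0.2035, 0.017]
orientation: [-1.245, 1.154, -1.154]
contact_force: [0.2, 0.3, -0.6]
grip_width: 0.023
```

```bash
python3 - <<'E'
from h import *
st();plan([.505,.2036,.0165],np.radians(4.4))
E
```

```text
t 33.05 tcp [504.8 203.5  17. ] w 23.0 F [ 0.2  0.3 -0.6] j [-0.15  0.6  -0.44  1.99  0.42  0.63 -0.79]
shift [-0.1  0.5  0.2] turn [[0.0, -0.1, 0.1], [-0.1, 179.9, 0.1]] tcp [504.8 203.5  17. ] jaw 4.3 ydir [-0.001 -0.001 -1.   ]
```

Emit:
drive_tool(series=[[0, 1, 0.2, 0, 0, 0, 12], [0, 1.8, 0.2, 0, 0, 0, 12]])

```text
clock: 33.25
tcp_pos: [0.5051, 0.2037, 0.016]
orientation: [-1.245, 1.153, -1.154]
contact_force: [-4.3, -1.8, 14.4]
grip_width: 0.0228
```

Emit:
drive_tool(series=[[0, -0.5, 0, 0, 0, 0, 25], [0, -0.5, 0, 0, 0, 0, 28], [0, -0.5, 0, 0, 0, 0, 38], [0, -0.5, 0, 0, 0, 0, 38]])

```text
clock: 33.65
tcp_pos: [0.5052, 0.2037, 0.0165]
orientation: [-1.245, 1.153, -1.154]
contact_force: [-0.2, 0.7, 0.4]
grip_width: 0.0378
```

Emit:
drive_tool(series=[[0, -15, 0, 0, 0, 0, 38], [0, -50, 0, 0, 0, 0, 38], [0, -95, 0, 0, 0, 0, 38], [0, -140, 0, 0, 0, 0, 38], [0, -180, 0, 0, 0, 0, 38]])

```text
clock: 34.15
tcp_pos: [0.5052, 0.2043, 0.1998]
orientation: [-1.244, 1.152, -1.154]
contact_force: [0.2, 1.0, 0.8]
grip_width: 0.038
```

Emit:
drive_tool(series=[[-40, -20, 0, 0, 0, 0, 38], [-40, -20, 0, 0, 0, 0, 38], [-40, -20, 0, 0, 0, 0, 38]])

```text
clock: 34.45
tcp_pos: [0.5019, 0.2454, 0.2213]
orientation: [-1.243, 1.149, -1.153]
contact_force: [-0.3, -0.0, -0.2]
grip_width: 0.038
```

```bash
python3 - <<'E'
from h import *
w=grab("wrist","w42");st();y=np.radians(4.4)
it=[('box',.5049,.2051,.028,.09,.036,y,(0,255,0)),('c',.5777,.2107,.029,.042,(255,0,0)),('box',.5777,.2107,.032,.038,.06,y,(0,0,255)),('c',.5857,.112,.031,.083,(255,0,0))]
ov(w,"w42b",it,(200,520,60,330),2.2)
E
```

```text
t 34.5 tcp [501.7 243.9 220.1] w 38.3 F [-0.2  0.1 -0. ] j [-0.1   0.35 -0.58  1.82  0.22  1.03 -0.69]
```

View pics/w42b.png

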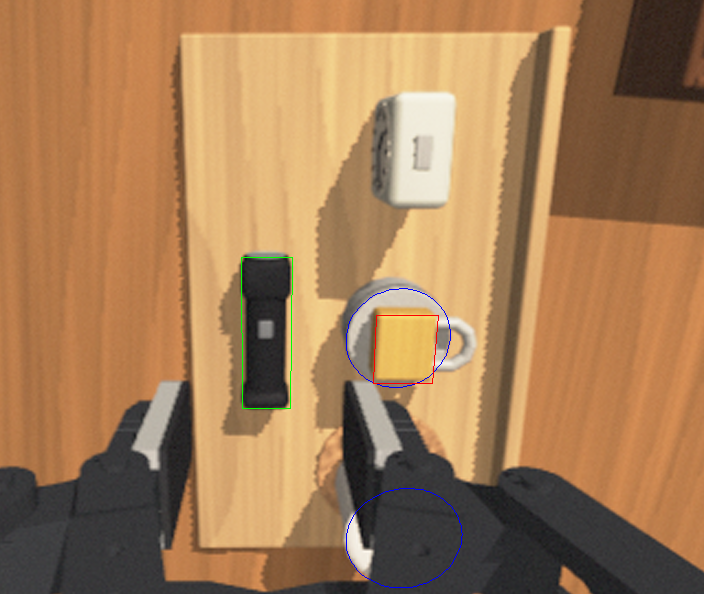

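Emit:
drive_tool(series=[[40, -10, 0, 0, 0, 0, 38], [85, -20, 0, 0, 0, 0, 38], [130, -20, 0, 0, 0, 0, 38], [175, -20, 0, 0, 0, 0, 38], [220, -20, 0, 0, 0, 0, 38]])

```text
clock: 35.0
tcp_pos: [0.5175, 0.0214, 0.2396]
orientation: [-1.246, 1.153, -1.155]
contact_force: [1.0, -0.0, -0.6]
grip_width: 0.0381
```

Emit:
drive_tool(series=[[45, 0, 0, 0, 0, 0, 38], [90, 0, 0, 0, 0, 0, 38], [135, 0, 0, 0, 0, 0, 38], [180, 0, 0, 0, 0, 0, 38], [225, 0, 0, 0, 0, 0, 38]])

```text
clock: 35.5
tcp_pos: [0.5327, -0.2057, 0.239]
orientation: [-1.246, 1.157, -1.154]
contact_force: [1.3, -0.9, -0.4]
grip_width: 0.038
```

Emit:
drive_tool(series=[[40, 0, -20, 0, 0, 0, 38], [80, 0, -40, 0, 0, 0, 38], [80, 0, -40, 0, 0, 0, 38], [80, 0, -40, 0, 0, 0, 38]])

```text
clock: 35.9
tcp_pos: [0.4968, -0.2901, 0.2382]
orientation: [-1.245, 1.162, -1.156]
contact_force: [0.1, 0.5, 1.0]
grip_width: 0.0379
```

```bash
python3 - <<'E'
from h import *
t=grab("top","t50");s=grab("scene","s50");st();y=np.radians(4.4)
it=[('box',.5049,.2051,.028,.09,.026,y,(0,255,0)),('c',.5777,.2107,.029,.042,(255,0,0)),('box',.5777,.2107,.032,.038,.06,y,(0,0,255)),('c',.5857,.112,.031,.083,(255,0,0)),('c',.5852,.111,.042,.016,(255,0,0)),('box',.57,.3105,.03,.054,.068,y,(0,0,255)),('c',.442,-.201,.032,.022,(0,255,0)),('c',.536,-.318,.001,.003,(0,0,255))]
ov(t,"t50b",it,(135,440,160,300),2.6)
cv2.imwrite("pics/s50b.png",cv2.resize(s["frame"][80:280,190:450],None,fx=3,fy=3,interpolation=cv2.INTER_CUBIC))
E
```

```text
t 36.0 tcp [ 498.6 -287.3  238.7] w 38.1 F [0.1 0.2 0.3] j [ 0.68  0.33 -0.33  1.77  0.12  1.06  0.38]
```

View pics/t50b.png

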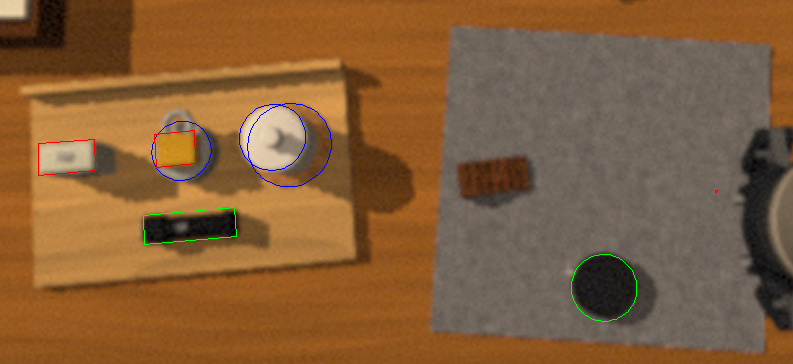

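View pics/s50b.png

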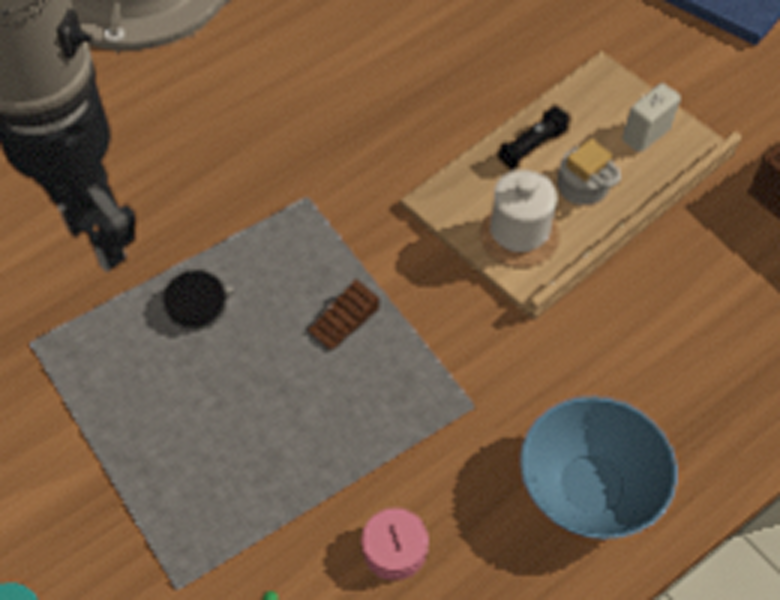

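The pictures show every placed part on its planned outline. The polish tin at (604,287) and the wedge at (494,177) in the overlay are where they started, and the arm is clear. Handing in.

```bash
python3 -c "
from bench import r
print(r.hand_in())"
```

```text
the job is handed in; nothing more can be done
None
```

The shelf is set out as asked and the job was handed in at about 36 s. It was done in the order you gave:
- **Jar:** centred on the cork mat, with its lid on.
- **Coin tin:** midway between the cork mat and the clock, in line with them.
- **Padlock:** lying centred on the tin, with its shackle towards the rail.
- **Flashlight:** parallel to the rail, straight in front of the tin. I placed it for a 30 mm gap, measured from the tin's edge to the flashlight's 28 mm wide ends.

In the last top and wrist pictures every placed part lies within about 1–2 mm of its planned outline. The lid is seated level. The polish tin matches its start position, and the wedge shows no visible move. The largest force I read was about 14 N, at a touch-down, and the arm ended well clear of everything.

Two measurements disagreed slightly:
- **Flashlight:** the cameras differed by 3–4 mm on its position along its length before I picked it up. I used a value in between, and it landed on its outline.
- **Clock:** the cameras differed by about 2 mm on its position. I used the wrist camera's value, which also fits the shelf's edges.

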